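# Gauge the post feet on the slanted pin and sort them

## Task

Only one of the two chromed post feet fits our bar posts: find out which by sliding them, flange first and without forcing, onto the slanted gauge pin; the right one goes on until its flange lies flat on the pin's shoulder, and it must have been fully home like that before you sort it. Then stand the foot that fits upright on the floor of the shallow cake tin and put the other one in the cardboard carton, leaving everything else on the counter where it is.

Things in the scene. Friction and masses are not known exactly. Their poses are not given: they have to be found in the camera images.
- foot_a: one of two chromed steel post feet, alike outside, standing flange down: flange 58 mm across, 6 mm thick, with a collar 38 mm across, 50 mm total height, bored right through. One of the two (not told which) has a 28 mm bore and slides over the pin, the other a 21 mm bore and stops on its nose. Origin: centre of the flange's underside, z along the bore to the collar's end.
- foot_b: the other of two chromed steel post feet, alike outside, standing flange down: flange 58 mm across, 6 mm thick, with a collar 38 mm across, 50 mm total height, bored right through. One of the two (not told which) has a 28 mm bore and slides over the pin, the other a 21 mm bore and stops on its nose. Origin: centre of the flange's underside, z along the bore to the collar's end.
- pin: steel gauge pin, 24 mm thick, leaning 35 degrees from vertical out of a pine block, roughly towards the robot. Origin: centre of the flat 62 mm wide shoulder at its foot (75 mm above the counter), z along the pin, y level. It stands 72 mm out of the shoulder; the last 14 mm taper to 14 mm. A foot is fully home when its flange lies flat on the shoulder.
- gauge: the fixed pine block that carries the pin: base 150 x 110 x 20 mm with two cheeks 62 mm high. Origin on the counter, straight below the pin's shoulder centre; the pin leans to its -x.
- cake_tin: shallow open aluminium cake tin, fixed, 150 (x) x 130 (y) x 30 mm high, walls and floor 4 mm. Origin: centre of its underside. It and the carton may have swapped places.
- carton: open cardboard carton with folded-out flaps, fixed, 140 (x) x 130 (y) x 60 mm high, walls and floor 4 mm. Origin: centre of its underside.
- screwdriver: bystander: screwdriver, 150 mm long, lying along its x
- salt: bystander: dark wooden salt shaker, 38 mm across, 66 mm high, standing; origin at its underside
- mug: bystander: white mug, 80 mm across, 90 mm high, handle at its +y; origin at its underside
- jar: bystander: glass jar with a steel lid, 68 mm across, 110 mm high; origin at its underside
- tape_measure: bystander: black tape measure, 65 x 34 x 58 mm high; origin at its underside
- bowl: bystander: white bowl, 120 mm across, 50 mm high; origin at its underside
- spoon: bystander: wooden spoon lying along its x
There are look-alikes about, which are no part of the job. What is shaped like the foot_b but orange or purple is not meant.

How it is judged:
By the outcome, as a careful person would: the job done as asked, in the order asked, and still so for the second after the job is handed in, with the robot touching nothing.
It also fails if it takes over 72 s, if anything falls off the work surface, if the arm or the gripper's body presses on something with over 40 N, if the wrist force passes 120 N, or if a joint passes its speed limit or range.

## Robot

A 7-joint arm with a two-finger parallel gripper is mounted at the origin on the work surface. World frame = base frame: x ahead of the robot, y to its left, z up, the work surface at z = 0. Lengths are in m, angles in rad, forces in N, time in s.
With the tool pointing down it reaches from about 0.425 to 0.825 m from the base axis. Payload 3.6 kg.
Tool frame: the origin (TCP) lies between the finger pads; the fingertips stand 8 mm ahead of it and the grasp point (between the pads) lies 11 mm behind it; z points along the fingers, y is the line along which they close (so a half turn about z gives the same grasp; the last joint's range is limited). The gripper opens to 93 mm and grips with 3 to 60 N. Pads are 15 mm wide; open, the fingers measure 128 mm over their backs; the gripper's body (75 mm by 188 mm) begins 65 mm behind the grasp point.
Start: joints at [-1.188, 0.615, -0.013, 1.423, 0.008, 1.103, -0.04], TCP at [0.258, 0.596, 0.227] pointing down, gripper open.
Joint ranges: [-3.12, 3.12], [-0.3, 2.06], [-1.34, 1.32], [0.26, 2.42], [-1.36, 4.5], [0.01, 1.98], [-2.84, 2.84]. Speed limits (rad/s): [2.79, 2.79, 3.14, 3.14, 3.14, 3.14, 3.14].

## Interface

Orientations are given as a unit quaternion [w, x, y, z].
In Python, from bench import sense, get_image, ticket gives the robot as it stands.
- The arm moves only by the shell command python3 -m pendant 'ROWS' [FORCE]. ROWS is JSON, a list that holds one entry, the list of rows, each a list of 7 numbers: the turn, a rotation vector about the tool's x, y, z in rad, then the shift along the tool's x, y, z in cm, then the finger opening in cm, from 0 to 9.3. In form: [[[ax, ay, az, dx, dy, dz, hand], ...]]. A call has 1 to 20 rows; each row shifts and turns the commanded pose from where the row before left it, along the tool's axes as they then stand; what a row does not reach is not made up. A row lasts 1/10 s, in which the tool goes at most 50 mm and 8.59 degrees, less where a joint would pass 70% of its speed; a pose out of reach is approached as far as the arm can. A call is refused whole if a number of a shift passes 5 or a number of a turn 0.15, either way. A call with a gripper value outside its range is refused whole. The fingers move at their own pace and stop on an object; FORCE is the grip in N (left out, the last holds). Time passes only in rows, so rows that do not move let the fingers close. It gives the time, the measured TCP pose, the force, the opening and the grip force at its end, in the units of the state.
- sense(): the state, without advancing time (a new reading comes with each control period).
- get_image(name): name is "scene" or "top" or "wrist"; returns a dict with "frame" (420x560x3 uint8, red, green, blue), "range_z" (420x560 float32, m along the optical axis (not along the pixel's ray), 0 where there is no reading), "vertical_fov" (degrees; the focal length in pixels is half the picture's height over the tangent of half this angle, whatever the lens; pixels are square), "cx", "cy" (the principal point, pixels), "rvec" (rotation vector, rad) and "tvec" (3), from world to camera coordinates, as OpenCV has them. Camera axes: x right, y down, z forward; pixel columns grow to the right and rows downward; lengths in m; the calibration is good to about 2 mm. A picture is of the moment at which its call begins.
- ticket.close_job(): hands the job in; it is judged then, once.
The state is a dict: "time_s": time; "qpos": joint angles; "qvel": joint speeds; "joint_torque": joint torques, N m; "tool_pos": TCP position; "orientation": TCP orientation; "ft_force": force on the tool from outside, world axes, zero at the start; "torque": the same for the moment, N m; "opening": opening from 0.0 (shut) to 1.0 (fully open); "grasp_force": force on a finger pad.
Only numpy, scipy, OpenCV 4.12 (cv2) and the standard library are available. Lean on these libraries where they do the work, as an engineer would, in place of code of your own. Each camera call takes 0.05 s, during which the arm holds its last target. There are 200 camera calls.

## Working session

There is one attempt and no reset: what is moved stays moved. The work goes in short steps, Python scripts to look and compute and a shell command to move; the robot and the scene stay as the last step left them, time stands still between calls to the robot, and variables do not carry over. Pictures are saved under pics/ and viewed, at most 10 in all, crops included, and the job is handed in when it is done.

```bash
mkdir -p pics; ls
cat > h.py <<'E'
import numpy as np,cv2
from bench import sense,get_image,ticket
from scipy.spatial.transform import Rotation as R
def cloud(d):
    z=d["range_z"].astype(float);f=210/np.tan(np.radians(d["vertical_fov"]/2))
    v,u=np.mgrid[0:420,0:560]
    p=np.stack([(u-d["cx"])/f*z,(v-d["cy"])/f*z,z],-1)
    Rm=cv2.Rodrigues(np.array(d["rvec"],float))[0]
    w=(p-np.array(d["tvec"]).ravel())@Rm
    w[z==0]=np.nan
    return w
def save(d,n): cv2.imwrite(f"pics/{n}.png",d["frame"][:,:,::-1])
E
python3 - <<'E'
from h import *
for n in("scene","top"):
    d=get_image(n);save(d,n+"0");np.savez(n+"0.npz",w=cloud(d),f=d["frame"])
    print(n,d["vertical_fov"],d["cx"],d["cy"],d["rvec"],d["tvec"])
s=sense();print({k:np.round(v,3) for k,v in s.items()})
E
```

```text
pics
scene 47.34264833779186 283.05504042753734 208.5309508502114 [ 1.27694636  2.12051656 -1.06579971] [ 0.31491045 -0.24084625  1.47961208]
top 44.91951819561602 278.86306708435313 209.43929603665742 [ 2.13201072 -2.09464622  0.18865927] [-0.05577183  0.60445752  1.32758273]
{'time_s': np.float64(0.1), 'qpos': array([-1.188,  0.616, -0.013,  1.425,  0.008,  1.103, -0.04 ]), 'qvel': array([-0.001, -0.003,  0.001, -0.004,  0.001, -0.001, -0.001]), 'joint_torque': array([ 1.0000e-03, -4.6004e+01,  2.1000e-01, -1.6625e+01, -6.1000e-02,
        1.7000e-02,  0.0000e+00]), 'tool_pos': array([0.258, 0.596, 0.226]), 'orientation': array([-0.   ,  0.203,  0.979, -0.001]), 'ft_force': array([ 0.062, -0.069, -0.024]), 'torque': array([ 0.022,  0.024, -0.013]), 'grasp_force': np.float64(0.0), 'opening': np.float64(1.004)}
```

View pics/scene0.png

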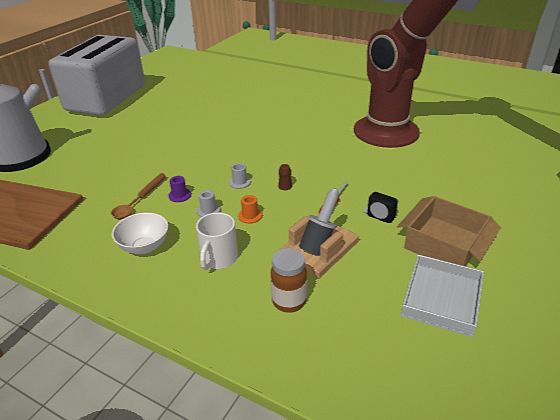

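View pics/top0.png

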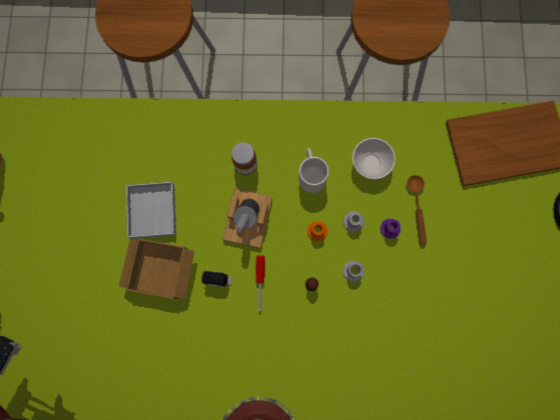

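The scene and top pictures agree. In the top view the chrome feet are at (354,221) and (354,271), the gauge at (247,218) with its pin nose near (241,226), the tin at (151,210) and the carton at (157,269). The orange foot is at (317,231) and the purple one at (391,228). The jar, mug and salt shaker are nearby.

Run:
```python
from h import *
t=np.load("top0.npz");w=t["w"];s=np.load("scene0.npz")["w"]
print("scale: table z", np.nanmedian(w[300:380,380:500,2]), np.nanmedian(s[100:150,200:300,2]))
P=w.reshape(-1,3);Q=s.reshape(-1,3)
def rep(n,uv,r=22,z=(.003,.3)):
    c=w[uv[1],uv[0]]
    c=np.nanmedian(w[uv[1]-3:uv[1]+4,uv[0]-3:uv[0]+4].reshape(-1,3),0)
    for nm,A in(("top",P),("scn",Q)):
        m=(np.hypot(A[:,0]-c[0],A[:,1]-c[1])<r/500)&(A[:,2]>z[0])&(A[:,2]<z[1])
        a=A[m]
        if len(a)<5: print(n,nm,len(a));continue
        print(n,nm,len(a),"mid",np.round((np.percentile(a,2,0)+np.percentile(a,98,0))/2,4),"ext",np.round(np.percentile(a,98,0)-np.percentile(a,2,0),3),"zmax",np.round(a[:,2].max(),3))
rep("f1",(354,221),20);rep("f2",(354,271),20);rep("f1top",(354,221),20,(.035,.07));rep("f2top",(354,271),20,(.035,.07))
rep("gauge",(247,218),55);rep("tin",(151,210),55);rep("carton",(157,269),60,(.003,.08))
rep("orange",(317,231),20);rep("salt",(312,284),20);rep("tape",(215,279),25);rep("mug",(314,177),25);rep("jar",(244,158),25);rep("purple",(391,228),20)
rep("driver",(260,270),45,(.006,.05))
# pin: scene points above shoulder
a=Q[(Q[:,2]>.085)&(Q[:,2]<.2)]; b=P[(P[:,2]>.085)&(P[:,2]<.2)]
for nm,A in(("s",Q),("t",P)):
  g=w[215:222,243:250].reshape(-1,3); c=np.nanmedian(g,0)
  m=(np.hypot(A[:,0]-c[0],A[:,1]-c[1])<.09)&(A[:,2]>.05)&(A[:,2]<.2); a=A[m]
  for z0 in np.arange(.05,.16,.01):
    k=a[(a[:,2]>=z0)&(a[:,2]<z0+.01)]
    if len(k): print(nm,round(z0,2),len(k),np.round(k.mean(0),4),np.round(np.ptp(k,0),3))
```

```text
scale: table z 0.0007842892673878546 -0.001322396747491756
f1 top 363 mid [ 0.5827 -0.2547  0.0289] ext [0.067 0.064 0.051] zmax 0.06
f1 scn 420 mid [ 0.5856 -0.249   0.0268] ext [0.043 0.046 0.046] zmax 0.053
f2 top 339 mid [ 0.4452 -0.2553  0.0288] ext [0.07  0.061 0.051] zmax 0.058
f2 scn 381 mid [ 0.4478 -0.2454  0.0263] ext [0.044 0.047 0.046] zmax 0.051
f1top top 122 mid [ 0.585  -0.2521  0.0474] ext [0.035 0.034 0.02 ] zmax 0.06
f1top scn 178 mid [ 0.5855 -0.2477  0.0433] ext [0.036 0.034 0.015] zmax 0.053
f2top top 87 mid [ 0.4464 -0.2506  0.0479] ext [0.034 0.035 0.019] zmax 0.058
f2top scn 141 mid [ 0.4452 -0.2465  0.0432] ext [0.036 0.034 0.014] zmax 0.051
gauge top 2635 mid [0.572  0.0381 0.0664] ext [0.186 0.172 0.126] zmax 0.139
gauge scn 3004 mid [0.5966 0.0526 0.0669] ext [0.139 0.115 0.12 ] zmax 0.138
tin top 2475 mid [0.5978 0.3199 0.0307] ext [0.185 0.174 0.055] zmax 0.067
tin scn 4325 mid [0.5962 0.3221 0.0305] ext [0.176 0.129 0.055] zmax 0.063
carton top 3479 mid [0.4503 0.284  0.0332] ext [0.196 0.187 0.06 ] zmax 0.072
carton scn 5233 mid [0.4568 0.2893 0.032 ]
[... 1378 characters left out ...]
29 0.01 ]
s 0.1 59 [0.5666 0.0565 0.1049] [0.019 0.024 0.01 ]
s 0.11 70 [0.5596 0.0584 0.1148] [0.028 0.023 0.01 ]
s 0.12 69 [0.5524 0.0594 0.1252] [0.033 0.024 0.01 ]
s 0.13 41 [0.5455 0.0587 0.133 ] [0.019 0.018 0.007]
t 0.05 125 [0.604  0.0368 0.0572] [0.083 0.106 0.01 ]
t 0.06 302 [0.598  0.043  0.0637] [0.086 0.108 0.01 ]
t 0.07 111 [0.5857 0.0434 0.075 ] [0.055 0.06  0.01 ]
t 0.08 124 [0.5913 0.0449 0.0848] [0.038 0.057 0.01 ]
t 0.09 47 [0.5907 0.0441 0.093 ] [0.038 0.04  0.01 ]
t 0.1 23 [0.5685 0.046  0.105 ] [0.028 0.016 0.008]
t 0.11 21 [0.561  0.0494 0.1157] [0.025 0.021 0.01 ]
t 0.12 29 [0.5511 0.0515 0.1255] [0.028 0.021 0.009]
t 0.13 49 [0.5436 0.0538 0.1342] [0.024 0.021 0.009]
```

```bash
python3 -m pendant '[[[0,0,0.075,-4.8,0,0,9.3],[0,0,0.075,-4.8,0,0,9.3],[0,0,0.075,-4.8,0,0,9.3],[0,0,0.075,-4.8,0,0,9.3],[0,0,0.075,-4.8,0,0,9.3],[0,0,0.075,-4.8,0,0,9.3],[0,0,0.075,-4.8,0,0,9.3],[0,0,0.075,-4.8,0,0,9.3],[0,0,0.075,-4.8,0,0,9.3],[0,0,0.075,-4.8,0,0,9.3],[0,0,0.075,-4.8,0,0,9.3],[0,0,0.075,-4.8,0,0,9.3],[0,0,0.075,-4.8,0,0,9.3],[0,0,0.075,-4.8,0,0,9.3],[0,0,0.075,-4.8,0,0,9.3],[0,0,0.075,-4.8,0,0,9.3],[0,0,0.075,-4.8,0,0,9.3],[0,0,0.075,-4.8,0,0,9.3],[0,0,0.075,-4.8,0,0,9.3],[0,0,0.075,-4.8,-4,0,9.3]]]'
python3 - <<'E'
from h import *
d=get_image("wrist");save(d,"w1");w=cloud(d);np.savez("w1.npz",w=w,f=d["frame"])
Rm=cv2.Rodrigues(np.array(d["rvec"],float))[0];c=-Rm.T@np.array(d["tvec"]).ravel()
s=sense();T=R.from_quat(np.array(s["orientation"])[[1,2,3,0]])
print("cam",c,"in tool",T.inv().apply(c-np.array(s["tool_pos"])),"opt axis in tool",T.inv().apply(Rm[2]),s["qpos"],d["vertical_fov"])
E
```

```text
time_s: 2.1
tool_pos: [0.6098, -0.1765, 0.2252]
orientation: [0.002, 0.818, 0.576, -0.001]
ft_force: [-0.8, -0.8, -0.4]
opening: 0.997
grasp_force: 0.0
cam [ 0.6333614  -0.11129148  0.38323759] in tool [ 0.07846703  0.00653224 -0.15914632] opt axis in tool [-0.2424897   0.0154271   0.97003131] [ 0.02388554  0.60772511  0.40457164  1.50194883 -0.24481881  1.09393344
  0.11977367] 62.953208322029894
```

View pics/w1.png

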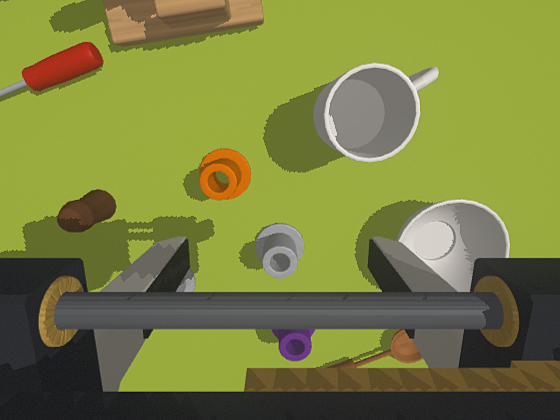

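The wrist view shows one chrome foot at (280,255) with its bore visible. The other is hidden behind the left finger, near (188,285).

```bash
python3 -m pendant '[[[0,0,0,-4.8,-1.5,0,9.3],[0,0,0,-4.8,-1.5,0,9.3],[0,0,0,-4.8,-1.5,0,9.3],[0,0,0,0,0,0,9.3],[0,0,0,0,0,0,9.3]]]'
python3 - <<'E'
from h import *
d=get_image("wrist");save(d,"w2");w=cloud(d);np.savez("w2.npz",w=w,f=d["frame"])
E
```

```text
time_s: 2.65
tool_pos: [0.5184, -0.2933, 0.2266]
orientation: [-0.0, 0.817, 0.577, -0.0]
ft_force: [0.0, 0.5, -0.6]
opening: 1.002
grasp_force: 0.0
```

View pics/w2.png

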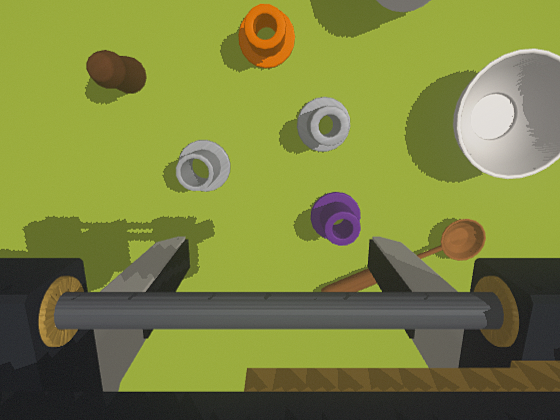

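The wrist view shows both feet. The far chrome foot at (325,125) has a thick wall and small bore, while the near one at (197,170) has a thin wall and large bore. The near one is the likely fit, so I'll try it first.

```bash
cat >> h.py <<'E'
def circ(x,y):
    A=np.c_[2*x,2*y,np.ones(len(x))];c=np.linalg.lstsq(A,x*x+y*y,rcond=None)[0]
    return c[0],c[1],np.sqrt(c[2]+c[0]**2+c[1]**2)
def plan(tp,Tz,Ty,grasp=True):
    """target grasp point tp, tool z dir, tool y dir -> turn (tool rotvec), shift cm in final frame"""
    s=sense();T=R.from_quat(np.array(s["orientation"])[[1,2,3,0]]);p=np.array(s["tool_pos"])
    z=np.array(Tz,float);z/=np.linalg.norm(z);out=[]
    for sg in(1,-1):
        y=sg*np.array(Ty,float);y-=z*(y@z);y/=np.linalg.norm(y)
        F=R.from_matrix(np.c_[np.cross(y,z),y,z]);rv=(T.inv()*F).as_rotvec();out.append((np.linalg.norm(rv),rv,F))
    _,rv,F=min(out,key=lambda o:o[0])
    t=np.array(tp)+z*.011
    print("turn",np.round(rv,4),"shift cm final",np.round(F.inv().apply(t-p)*100,2),"cm now",np.round(T.inv().apply(t-p)*100,2))
E
python3 - <<'E'
from h import *
from scipy.optimize import least_squares
w=np.load("w2.npz")["w"];P=w.reshape(-1,3)
for n,c in(("f1",(.585,-.25)),("f2",(.446,-.248)),("orange",(.556,-.148)),("purple",(.566,-.355))):
    for z in((.047,.056),(.002,.009)):
        a=P[(np.hypot(P[:,0]-c[0],P[:,1]-c[1])<.045)&(P[:,2]>z[0])&(P[:,2]<z[1])]
        r=np.hypot(*(a[:,:2]-np.median(a[:,:2],0)).T)
        print(n,len(a),np.round(np.median(a[:,2]),4),"mid",np.round((a.min(0)+a.max(0))[:2]/2,4),"ext",np.round(np.ptp(a,0)[:2],4))
        if z[0]>.04:
            R0=lambda q:0
            ctr=(a.min(0)+a.max(0))[:2]/2; rr=np.hypot(*(a[:,:2]-ctr).T); print("  r in/out pct",np.round(np.percentile(rr,[1,5,50,95,99]),4))
            ang=np.arctan2(*(a[:,:2]-ctr).T[::-1]); b=np.floor((ang+np.pi)/(2*np.pi)*24); o=np.array([a[b==k][rr[b==k].argmax(),:2] for k in np.unique(b)]); print("  circ out",np.round(circ(*o.T),4))
s=sense();print(s["qpos"])
for n,c in(("f2",(.446,-.248)),):
    plan([*c,.03],[0,0,-1],[.87,-.49,0])
E
```

```text
f1 865 0.0501 mid [ 0.5844 -0.2531] ext [0.0376 0.0371]
  r in/out pct [0.0104 0.0108 0.015  0.0184 0.0187]
  circ out [ 0.5843 -0.2531  0.0186]
f1 1013 0.0061 mid [ 0.5861 -0.2495] ext [0.0846 0.0842]
f2 546 0.05 mid [ 0.4458 -0.2515] ext [0.038  0.0375]
  r in/out pct [0.0137 0.014  0.0164 0.0185 0.0188]
  circ out [ 0.4458 -0.2515  0.0186]
f2 911 0.0062 mid [ 0.446  -0.2478] ext [0.0891 0.0842]
orange 1070 0.0501 mid [ 0.5557 -0.1519] ext [0.0374 0.0373]
  r in/out pct [0.0104 0.0108 0.0151 0.0183 0.0188]
  circ out [ 0.5558 -0.1518  0.0187]
orange 1147 0.0061 mid [ 0.5564 -0.1508] ext [0.0881 0.0838]
purple 711 0.05 mid [ 0.566  -0.3559] ext [0.0373 0.037 ]
  r in/out pct [0.0104 0.0108 0.0151 0.0184 0.0187]
  circ out [ 0.566  -0.3558  0.0186]
purple 835 0.0061 mid [ 0.5634 -0.3564] ext [0.0811 0.0865]
[ 0.23166486  0.55335259  0.39631635  1.59676406 -0.23882348  1.04038785
  0.35868635]
turn [-0.0007 -0.0013  0.1752] shift cm final [ 0.16 -8.56 20.74] cm now [ 1.62 -8.39 20.74]
```

```bash
python3 -m pendant '[[[0,0,0,0.75,-4.12,4,6],[0,0,0,0.76,-4.12,4,6],[0,0,0,0,0,4,6],[0,0,0,0,0,4,6],[0,0,0,0,0,2.4,6],[0,0,0,0,0,1.4,6],[0,0,0,0,0,0.9,6],[0,0,0,0,0,0,6],[0,0,0,0,0,0,6]]]'
```

```text
time_s: 3.6
tool_pos: [0.4577, -0.256, 0.0309]
orientation: [0.001, 0.816, 0.579, 0.0]
ft_force: [-0.2, -0.1, -0.8]
opening: 0.644
grasp_force: 0.3
```

```bash
python3 -m pendant '[[[0,0,0,0,-0.6,0,6],[0,0,0,0,-0.6,0,6],[0,0,0,0,0,0.6,6],[0,0,0,0,0,0.6,6],[0,0,0,0,0,0,6],[0,0,0,0,0,0,3],[0,0,0,0,0,0,3],[0,0,0,0,0,0,3],[0,0,0,0,0,0,3],[0,0,0,0,0,0,3],[0,0,0,0,0,0,3]]]' 30
```

```text
time_s: 4.7
tool_pos: [0.4457, -0.2525, 0.0187]
orientation: [0.0, 0.816, 0.578, 0.0]
ft_force: [1.5, -0.9, -0.1]
opening: 0.395
grasp_force: 30.0
```

```bash
python3 -m pendant '[[[0,0,0,0,0,-2,3],[0,0,0,0,0,-4,3],[0,0,0,0,0,-4,3],[0,0,0,0,0,-4,3],[0,0,0,0,0,-4,3],[0,0,0,0,0,-4,3],[0,0,0,3.3,0.7,0,3],[0,0,0,3.3,0.7,0,3],[0,0,0,3.3,0.7,0,3],[0,0,0,3.3,0.7,0,3],[0,0,0,3.3,0.7,0,3],[0,0,0,3.3,0.7,0,3],[0,0,0,0,0,0,3],[0,0,0,0,0,0,3],[0,0,0,0,0,0,3]]]' 40
python3 - <<'E'
from h import *
d=get_image("wrist");save(d,"w3");w=cloud(d);np.savez("w3.npz",w=w,f=d["frame"])
E
```

```text
time_s: 6.2
tool_pos: [0.5496, -0.0809, 0.2383]
orientation: [-0.0, 0.817, 0.577, -0.001]
ft_force: [-0.5, -0.4, -1.2]
opening: 0.39
grasp_force: 40.6
```

View pics/w3.png

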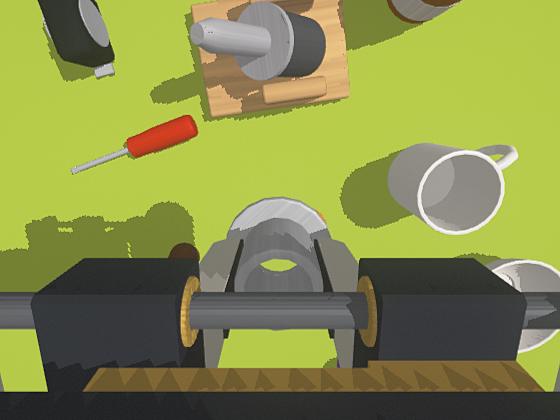

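The wrist view shows the foot held square between the fingers. The pin runs from its nose at (200,38) to the shoulder disc at (262,40), and nothing blocks it.

```bash
cat > fitpin.py <<'E'
from h import *
from scipy.optimize import least_squares
def fit(P,free=False):
    P=P[np.isfinite(P[:,2])]
    def res(q,A,full=False):
        th=np.radians(35)+q[3]; n=np.array([-np.sin(th)*np.cos(q[2]),-np.sin(th)*np.sin(q[2]),np.cos(th)])
        v=A-np.array([q[0],q[1],.075+q[4]]);s=v@n;r=np.linalg.norm(v-np.outer(s,n),axis=1)
        rad=np.where(s<58/1e3,.012,.012-.005*(s-.058)/.014)
        d=np.stack([np.hypot(r-rad,np.maximum(s-.072,0)+np.maximum(-s,0)),np.hypot(s,np.maximum(r-.031,0)+np.maximum(.012-r,0)),np.hypot(s-.072,np.maximum(r-.007,0))])
        return (d.min(0),d.argmin(0),s,r,n)if full else d.min(0)
    q=np.array([.6,.045,-.15,0,0])
    A=P[(np.hypot(P[:,0]-.575,P[:,1]-.05)<.1)&(P[:,2]>.055)&(P[:,2]<.16)]
    for tol in(.015,.008,.005,.004):
        d,*_=res(q,A,True);B=A[d<tol]
        f=lambda x:np.r_[res(x,B),x[3]*2,x[4]*2]
        q=least_squares(f,q,loss="soft_l1",f_scale=.001).x
    d,k,s,r,n=res(q,B,True)
    print("n",len(B),np.bincount(k),"rms mm",np.sqrt((d**2).mean())*1e3,"smax",s.max(),"origin",np.round(q[:2],4),"dz",round(q[4],4),"yaw",round(q[2],3),"dtilt deg",round(np.degrees(q[3]),2))
    return np.array([q[0],q[1],.075+q[4]]),n
if __name__=="__main__":
    o,n=fit(np.load("w3.npz")["w"].reshape(-1,3));fit(np.load("top0.npz")["w"].reshape(-1,3));fit(np.load("scene0.npz")["w"].reshape(-1,3))
    print(o,n)
    s=sense();print(s["qpos"])
    for h,y in((.115,n*0+[1,0,0]),(.115,[0,1,0])):
        plan(o+n*(h+.030),-n,y)
E
python3 fitpin.py
```

```text
n 3227 [1347 1878    2] rms mm 1.7893311109548156 smax 0.072408614897248 origin [0.5887 0.042 ] dz 0.0081 yaw -0.177 dtilt deg -2.23
n 384 [137 228  19] rms mm 1.7126604303862645 smax 0.07444951157873624 origin [0.5791 0.0474] dz 0.0002 yaw -0.203 dtilt deg -0.0
n 384 [302  73   9] rms mm 2.2868672737147335 smax 0.07572271302327976 origin [0.6023 0.0525] dz -0.0067 yaw -0.26 dtilt deg -0.0
[0.58872031 0.04199211 0.08308138] [-0.53280155  0.09538906  0.84084686]
[-0.15704433  0.47803119  0.40278498  1.69331748 -0.21272159  1.01467879
 -0.02233328]
turn [-0.576  -0.0123 -0.3627] shift cm final [13.98 -4.18  0.57] cm now [11.73 -7.58  4.26]
turn [-0.4286  0.4362  1.2217] shift cm final [ -5.02 -13.71   0.57] cm now [11.73 -7.58  4.26]
```

```bash
cat > fp2.py <<'E'
from h import *
from scipy.optimize import least_squares
Z=np.load("w3.npz");w=Z["w"];f=Z["frame" if "frame" in Z else "f"].astype(int)
pin=w[24:50,205:240].reshape(-1,3);  # shaft
# grey & bright mask for disc
hsv=cv2.cvtColor(f.astype(np.uint8),cv2.COLOR_RGB2HSV)
m=np.zeros((420,560),bool);m[5:76,240:292]=1
m&=(hsv[...,1]<40)&(hsv[...,2]>90);m[14:62,232:272]=0
d=w[m];d=d[np.isfinite(d[:,2])]
for _ in range(5):
    c=d.mean(0);n=np.linalg.svd(d-c,full_matrices=False)[2][2];n*=np.sign(n[2]);r=(d-c)@n
    if _<4:d=d[abs(r)<max(.0015,2*r.std())]
print("disc",len(d),"rms",r.std(),"n",n,"tilt",np.degrees(np.arccos(n[2])),"yaw",np.arctan2(-n[1],-n[0]))
e=d-c;print("disc extent z",d[:,2].min(),d[:,2].max())
pm=(w[...,2]>.08)&(hsv[...,1]<40);pm[:,275:]=0;pm[80:]=0;pm[:,:188]=0
pm&=((w-c)@n>.006)
A=w[pm];A=A[np.isfinite(A[:,2])]
A=A[(A-c)@n<.056]
def go(A,th=None,yaw=None):
    def ax(q):
        t=np.radians(35)if th is None else th
        return np.array([-np.sin(t+q[3])*np.cos(q[2]),-np.sin(t+q[3])*np.sin(q[2]),np.cos(t+q[3])])
    def res(q):
        a=ax(q);v=A-[q[0],q[1],.075];return np.linalg.norm(np.cross(v,a),axis=1)-.012
    s=least_squares(lambda q:np.r_[res(q),q[3]*.3],[.59,.045,-.17,0],loss="soft_l1",f_scale=.001);q=s.x
    print("pin",len(A),"o",q[:2],"yaw",q[2],"tilt",35+np.degrees(q[3]),"rms",np.sqrt((res(q)**2).mean()));return q,ax(q)
q,a=go(A)
# shoulder plane crossing of axis
o=np.array([q[0],q[1],.075]);t=((c-o)@n)/(a@n);print("axis x plane",o+a*t)
# nose tip along axis
B=w[0:90,180:280].reshape(-1,3);B=B[np.isfinite(B[:,2])];v=B-o;s=v@a;rr=np.linalg.norm(v-np.outer(s,a),axis=1);print("nose s max",np.sort(s[rr<.013])[-5:])
E
python3 fp2.py
```

```text
disc 1661 rms 0.0006015570671809791 n [-0.56172383  0.11200311  0.81970827] tilt 34.94439889852616 yaw -0.1968106581428422
disc extent z 0.05962033405843223 0.0938308510483108
pin 1352 o [0.578052   0.04740555] yaw -0.1969147826001611 tilt 35.08513558972797 rms 0.00038536117822041106
axis x plane [0.57784931 0.04744599 0.07529425]
nose s max [0.07349305 0.07358805 0.07359224 0.07361242 0.0737118 ]
```

Run:
```python
from h import *
from scipy.optimize import least_squares
w=np.load("w3.npz")["w"]
T=R.from_quat(np.array([.817,.577,0,0])/np.hypot(.817,.577));T0=np.array([.5496,-.0809,.2383])
v=T.inv().apply(w.reshape(-1,3)-T0).reshape(w.shape)
a=v[190:300,200:350].reshape(-1,3);a=a[np.isfinite(a[:,2])&(a[:,2]<.06)&(a[:,2]>-.05)]
h,e=np.histogram(a[:,2],np.arange(-.05,.06,.004));print(list(zip(np.round(e,3),h)))
for lo,hi,r in((.007,.021,.029),(-.036,-.026,None)):
    b=a[(a[:,2]>lo)&(a[:,2]<hi)]
    print(len(b),"z",np.median(b[:,2]),"x",np.percentile(b[:,0],[0,1,50,99,100]).round(4),"y",np.percentile(b[:,1],[0,1,50,99,100]).round(4))
    if r:
        o=[]
        for y in np.arange(-.022,.0221,.002):
            k=b[abs(b[:,1]-y)<.001]
            if len(k):o.append([k[:,0].max(),y])
        o=np.array(o);s=least_squares(lambda q:np.hypot(o[:,0]-q[0],o[:,1]-q[1])-r,[0,0],loss="soft_l1",f_scale=.001);print("flange centre in tool",s.x,np.sqrt(2*s.cost/len(o)))
    else:
        o=[]
        for y in np.arange(-.014,.0141,.002):
            k=b[abs(b[:,1]-y)<.001]
            if len(k):o.append([k[:,0].max(),y])
        o=np.array(o);s=least_squares(lambda q:np.hypot(o[:,0]-q[0],o[:,1]-q[1])-.019,[0,0],loss="soft_l1",f_scale=.001);print("collar centre",s.x,len(o),np.sqrt(2*s.cost/len(o)))
o=np.array([.578,.0474,.075]);n=np.array([-.5625,.1122,.8192])
plan(o+n*.120,-n,[1,0,0])
plan(o+n*.105,-n,[1,0,0])
```

```text
[(np.float64(-0.05), np.int64(184)), (np.float64(-0.046), np.int64(285)), (np.float64(-0.042), np.int64(316)), (np.float64(-0.038), np.int64(302)), (np.float64(-0.034), np.int64(1710)), (np.float64(-0.03), np.int64(618)), (np.float64(-0.026), np.int64(576)), (np.float64(-0.022), np.int64(547)), (np.float64(-0.018), np.int64(544)), (np.float64(-0.014), np.int64(524)), (np.float64(-0.01), np.int64(575)), (np.float64(-0.006), np.int64(585)), (np.float64(-0.002), np.int64(532)), (np.float64(0.002), np.int64(443)), (np.float64(0.006), np.int64(341)), (np.float64(0.01), np.int64(2309)), (np.float64(0.014), np.int64(251)), (np.float64(0.018), np.int64(3)), (np.float64(0.022), np.int64(0)), (np.float64(0.026), np.int64(0)), (np.float64(0.03), np.int64(0)), (np.float64(0.034), np.int64(0)), (np.float64(0.038), np.int64(0)), (np.float64(0.042), np.int64(0)), (np.float64(0.046), np.int64(0)), (np.float64(0.05), np.int64(0)), (np.float64(0.054), np.int64(0))]
2795 z 0.012578943296860906 x [-0.0156 -0.0147  0.0172  0.0277  0.0283] y [-0.0269 -0.025   0.0002  0.0259  0.0284]
flange centre in tool [-0.00064584  0.00037448] 0.0001812602218156201
2487 z -0.031091037648509845 x [-0.0033 -0.0005  0.0094  0.0182  0.0186] y [-0.0322 -0.0304 -0.0005  0.0282  0.0297]
collar centre [-0.0002759   0.00038645] 15 0.00026906409642993577
turn [-0.6148 -0.0282 -0.3702] shift cm final [14.95 -5.78  2.64] cm now [12.17 -7.8   7.41]
turn [-0.6148 -0.0282 -0.3702] shift cm final [14.95 -5.78  4.14] cm now [12.3  -6.95  8.64]
```

```bash
python3 -m pendant '[[[-0.103,-0.0047,-0.0617,0,0,0,3],[-0.103,-0.0047,-0.0617,0,0,0,3],[-0.103,-0.0047,-0.0617,0,0,0,3],[-0.103,-0.0047,-0.0617,0,0,0,3],[-0.103,-0.0047,-0.0617,0,0,0,3],[-0.1,-0.0047,-0.0617,0,0,0,3],[0,0,0,0,0,0,3],[0,0,0,2.5,-0.96,0,3],[0,0,0,2.5,-0.96,0,3],[0,0,0,2.5,-0.96,0,3],[0,0,0,2.5,-0.96,0,3],[0,0,0,2.5,-0.96,0,3],[0,0,0,2.5,-0.96,0,3],[0,0,0,0,0,0,3],[0,0,0,0,0,0,3]]]' 40
cat > rel.py <<'E'
from h import *
o=np.array([.578,.0474,.075]);n=np.array([-.5625,.1122,.8192])
s=sense();T=R.from_quat(np.array(s["orientation"])[[1,2,3,0]]);p=np.array(s["tool_pos"])
print("axis err deg",np.degrees(np.arccos(-n@T.apply([0,0,1]))),"gap flange-shoulder mm",(T.apply([0,0,.019])+p-o)@n*1000,"force in tool",T.inv().apply(s["ft_force"]).round(1),"torque",np.round(s["torque"],2),"q",np.round(s["qpos"],2))
plan(o+n*.03,-n,[1,0,0])
E
python3 rel.py
```

```text
time_s: 7.75
tool_pos: [0.508, 0.0684, 0.2045]
orientation: [0.245, 0.662, 0.691, 0.154]
ft_force: [0.1, 0.5, -1.2]
opening: 0.392
grasp_force: 40.6
axis err deg 1.2414656659682086 gap flange-shoulder mm 128.81757390516523 force in tool [ 0.6 -0.6  1. ] torque [ 0.04  0.8  -0.01] q [-0.93  0.38  0.78  2.31 -0.58  0.02  0.35]
turn [-0.0235 -0.0015  0.0019] shift cm final [-0.32 -1.59 12.88] cm now [-0.34 -1.29 12.91]
```

```bash
python3 -m pendant '[[[0,0,0,0,0,1.3,3],[-0.012,0,0,-0.1,-0.5,1.2,3],[-0.012,-0.001,0.002,-0.1,-0.5,0,3],[0,0,0,-0.1,-0.6,0,3],[0,0,0,0,0,0,3],[0,0,0,0,0,0,3]]]' 40; python3 rel.py
```

```text
time_s: 8.35
tool_pos: [0.5116, 0.0654, 0.1974]
orientation: [0.245, 0.665, 0.689, 0.15]
ft_force: [0.5, 0.1, -1.2]
opening: 0.391
grasp_force: 40.6
axis err deg 1.6412292161025308 gap flange-shoulder mm 120.66225448787229 force in tool [ 0.2 -0.2  1.2] torque [ 0.1   0.77 -0.01] q [-0.91  0.4   0.76  2.31 -1.29  0.02  1.07]
turn [-0.0296  0.0051 -0.0031] shift cm final [-0.12 -1.47 12.06] cm now [-0.06 -1.11 12.1 ]
```

```bash
cat > kin.py <<'E'
from h import *
import itertools
from scipy.optimize import least_squares
D=[([-1.188,.616,-.013,1.425,.008,1.103,-.04],[.258,.596,.226],[0,.203,.979,-.001]),
([.02388554,.60772511,.40457164,1.50194883,-.24481881,1.09393344,.11977367],[.6098,-.1765,.2252],[.002,.818,.576,-.001]),
([.23166486,.55335259,.39631635,1.59676406,-.23882348,1.04038785,.35868635],[.5184,-.2933,.2266],[0,.817,.577,0]),
([-.15704433,.47803119,.40278498,1.69331748,-.21272159,1.01467879,-.02233328],[.5496,-.0809,.2383],[0,.817,.577,-.001])]
s=sense();D.append((s["qpos"],s["tool_pos"],s["orientation"]))
def fk(q,L,sg,off):
    Rr=R.identity();p=np.array([0,0,L[0]])
    for i in range(7):
        if i in(1,3,5):
            Rr=Rr*R.from_euler("y",q[i])
        else: Rr=Rr*R.from_euler("z",sg[i//2]*q[i]+(off if i==6 else 0))
        if i==2:p=p+Rr.apply([L[4],0,L[1]])
        if i==4:p=p+Rr.apply([L[5],0,L[2]])
    return p+Rr.apply([L[6],0,L[3]]),Rr
def calib():
    best=None
    for sg in itertools.product((1,-1),repeat=4):
        for off in(0,np.pi/2,np.pi,-np.pi/2):
            e=0
            for q,p,o in D:
                _,Rr=fk(q,[0]*7,sg,off);e+=(Rr.inv()*R.from_quat(np.array(o)[[1,2,3,0]])).magnitude()
            if best is None or e<best[0]:best=(e,sg,off)
    e,sg,off=best
    s=least_squares(lambda L:np.r_[np.ravel([fk(q,L,sg,off)[0]-p for q,p,_ in D]),1e-3*L[4:]],[.3,.4,.4,.2,0,0,0])
    return e,sg,off,s.x,np.abs(s.fun).max()
if __name__=="__main__":
    e,sg,off,L,r=calib();print(e,sg,off,L.round(4),r)
    lo=np.array([-3.12,-.3,-1.34,.26,-1.36,.01,-2.84]);hi=-lo;hi[[1,2,3,4,5]]=[2.06,1.32,2.42,4.5,1.98]
    o=np.array([.578,.0474,.075]);n=np.array([-.5625,.1122,.8192])
    rng=np.random.default_rng(0)
    for gap in(.001,.04,.08,.1,.12):
        t=o+n*(gap+.019);sol=[]
        for _ in range(60):
            q0=rng.uniform(lo,hi)
            def f(q):
                p,Rr=fk(q,L,sg,off);return np.r_[(p-t)*10,Rr.apply([0,0,1])+n]
            s=least_squares(f,q0,bounds=(lo,hi),max_nfev=80)
            if s.cost<1e-8:sol.append(s.x)
        sol=np.array(sol)
        m=np.minimum(sol-lo,hi-sol)
        print(gap,len(sol));
        k=np.argsort(-m[:,[2,3,5]].min(1))[:5];print(sol[k].round(2))
E
python3 kin.py
```

```text
0.02551872091131664 (-1, -1, -1, -1) 1.5707963267948966 [ 0.279   0.5535  0.3839  0.3283 -0.005   0.0047 -0.0185] 0.009884011569324835
0.001 43
[[ 0.48  0.92 -1.17  2.28  1.92  1.12  2.81]
 [ 0.42  0.83 -1.02  2.28  1.94  0.97  2.74]
 [ 0.11  0.64 -0.51  2.29  2.1   0.62  2.73]
 [-0.86  0.83  1.03  2.29  4.1   0.54  0.43]
 [-0.05  0.61 -0.26  2.29  2.23  0.5   2.58]]
0.04 47
[[ 0.31  0.64 -0.84  2.31  1.9   0.77  2.83]
 [ 0.23  0.6  -0.71  2.31  1.94  0.69  2.78]
 [ 0.16  0.57 -0.6   2.31  1.97  0.63  2.81]
 [ 0.1   0.55 -0.51  2.31  2.    0.58  2.78]
 [ 0.19  0.58 -0.64  2.31  1.96  0.65  2.68]]
0.08 41
[[ 0.43  0.61 -1.05  2.33  1.76  0.86  2.83]
 [ 0.37  0.56 -0.94  2.33  1.78  0.77  2.82]
 [ 0.06  0.44 -0.48  2.33  1.88  0.51  2.81]
 [-0.01  0.43 -0.37  2.33  1.91  0.46  2.79]
 [-0.07  0.42 -0.3   2.33  1.94  0.43  2.77]]
0.1 44
[[ 0.4   0.52 -0.99  2.34  1.72  0.76  2.82]
 [ 0.14  0.41 -0.59  2.34  1.77  0.54  2.83]
 [-0.06  0.38 -0.32  2.34  1.83  0.42  2.83]
 [-0.09  0.37 -0.27  2.34  1.85  0.4   2.76]
 [-1.07  0.62  1.2   2.34  4.44  0.4   0.12]]
0.12 45
[[ 0.05  0.34 -0.46  2.34  1.7   0.46  2.8 ]
 [-0.13  0.32 -0.22  2.34  1.74  0.37  2.75]
 [ 0.42  0.46 -1.    2.34  1.65  0.72  2.75]
 [-0.55  0.33  0.3   2.34  1.91  0.19  2.81]
 [-0.56  0.33  0.31  2.34  1.92  0.19  2.79]]
```

```bash
cat > ik.py <<'E'
from kin import *
e,sg,off,L,r=calib()
lo=np.array([-3.12,-.3,-1.34,.26,-1.36,.01,-2.84]);hi=-lo;hi[[1,2,3,4,5]]=[2.06,1.32,2.42,4.5,1.98]
o=np.array([.578,.0474,.075]);n=np.array([-.5625,.1122,.8192])
def solve(t,z,y,q0):
    F=np.c_[np.cross(y,z),y,z];w=np.zeros(7);w[2]=.02;w[4]=.02
    def f(q):
        p,Rr=fk(q,L,sg,off);return np.r_[(p-t)*10,(Rr.as_matrix()-F).ravel(),w*q]
    s=least_squares(f,q0,bounds=(lo+1e-3,hi-1e-3));return s.x,np.abs(s.fun[:12]).max()
def lean(h,ang): # tool z: up-axis leans by ang towards horizontal heading h
    return -np.array([np.cos(h)*np.sin(ang),np.sin(h)*np.sin(ang),np.cos(ang)])
if __name__=="__main__":
    hn=np.arctan2(n[1],n[0]);g=.032
    for b in(15,20,25,30):
        B=np.radians(b)
        for sy in(1,-1):
            y=sy*np.array([-np.sin(hn),np.cos(hn),0])
            for gap in(0,.1):
                z=lean(hn,np.radians(35)-B);q,er=solve(o+n*(gap+g)+.011*z,z,y,[-.1,.6,0,1.6,0,.9,sy*1.5])
                print(b,sy,"pin",gap,q.round(2),round(er,3))
            for nm,c,fl in(("grasp",(.446,-.252),0),("tin",(.6,.32),.004)):
                h=hn+(0 if 1 else 0); az=np.arctan2(c[1],c[0])
                # foot axis vertical; tool up leans AWAY from where pin heading: heading az (outward)
                z=lean(az,B); yy=sy*np.array([np.sin(az),-np.cos(az),0])
                q,er=solve(np.array([*c,g+fl])+.011*z,z,yy,[-az,.6,0,1.6,0,1.2,sy*1.5]);print("   ",nm,q.round(2),round(er,3))
E
python3 ik.py
python3 - <<'E'
import sys;sys.path.insert(0,".")
from kin import *
e,sg,off,L,r=calib()
for q,p,_ in D: print((fk(q,L,sg,off)[0]-p).round(4))
E
```

```text
15 1 pin 0 [ 0.05  0.59 -0.31  2.16  1.56  0.3   2.84] 0.072
15 1 pin 0.1 [ 0.6   0.71 -1.34  2.23  1.45  1.    2.84] 0.097
    grasp [ 0.51  0.83  0.    1.73 -0.    0.85 -1.57] 0.0
    tin [-0.49  1.03  0.    1.17 -0.    1.2  -1.57] 0.0
15 -1 pin 0 [-0.32  0.58  0.22  2.16  0.03  0.08  1.18] 0.0
15 -1 pin 0.1 [-0.42  0.36  0.26  2.22  0.16  0.25  1.03] 0.0
    grasp [ 0.51  0.78 -0.    1.83  0.    0.8   1.57] 0.0
    tin [-0.49  0.97 -0.    1.3   0.    1.14  1.57] 0.0
20 1 pin 0 [ 0.17  0.62 -0.47  2.16  1.56  0.38  2.84] 0.145
20 1 pin 0.1 [ 0.59  0.72 -1.34  2.21  1.41  1.02  2.84] 0.153
    grasp [ 0.51  0.87  0.    1.65 -0.    0.97 -1.57] 0.0
    tin [-0.49  1.08  0.    1.06 -0.    1.34 -1.57] 0.0
20 -1 pin 0 [-0.25  0.58  0.14  2.09  0.05  0.23  1.18] 0.0
20 -1 pin 0.1 [-0.3   0.37  0.13  2.15  0.13  0.39  1.08] 0.0
    grasp [ 0.51  0.82 -0.    1.75  0.    0.92  1.57] 0.0
    tin [-0.49  1.01 -0.    1.2   0.    1.27  1.57] 0.0
25 1 pin 0 [ 0.57  1.01 -1.33  2.11  1.56  1.16  2.84] 0.181
25 1 pin 0.1 [ 0.58  0.73 -1.34  2.19  1.36  1.04  2.84] 0.21
    grasp [ 0.51  0.91  0.   
[... 224 characters left out ...]
 0.86 -0.    1.68  0.    1.04  1.57] 0.0
    tin [-0.49  1.07 -0.    1.1   0.    1.41  1.57] 0.0
30 1 pin 0 [ 0.57  1.02 -1.34  2.09  1.52  1.18  2.84] 0.234
30 1 pin 0.1 [ 0.57  0.75 -1.34  2.16  1.32  1.06  2.84] 0.265
    grasp [ 0.51  0.96  0.    1.51 -0.    1.2  -1.57] 0.0
    tin [-0.49  1.21  0.    0.84 -0.    1.62 -1.57] 0.0
30 -1 pin 0 [-0.13  0.6   0.03  1.95  0.02  0.5   1.24] 0.0
30 -1 pin 0.1 [-0.17  0.41  0.02  2.01  0.03  0.64  1.2 ] 0.0
    grasp [ 0.51  0.9  -0.    1.6   0.    1.16  1.57] 0.0
    tin [-0.49  1.12 -0.    0.99  0.    1.55  1.57] 0.0
[-0.001   0.0062  0.0012]
[-0.0099 -0.0051 -0.0008]
[ 0.0075  0.0017 -0.0012]
[-0.0018  0.0029 -0.0009]
[-0.001  -0.0011  0.0017]
```

The outward tilt puts wrist joint 6 at its limit. I'll set the foot down again and regrip it leaning 30°, with the closing line across the lean. The tool will then be nearly vertical at the pin.

```bash
python3 -m pendant '[[[0,0,0,0,0,-0.5,3],[0,0,0,-2.5,1,0,3],[0,0,0,-2.5,1,0,3],[0,0,0,-2.5,1,0,3],[0,0,0,-2.5,1,0,3],[0,0,0,-2.5,1,-1,3],[0,0,0,-2.5,1,-1,3],[0.05,0,0.03,0,0,0,3],[0.1,0.005,0.06,0,0,0,3],[0.1,0.005,0.06,0,0,0,3],[0.1,0.005,0.06,0,0,0,3],[0.1,0.005,0.06,0,0,0,3],[0.1,0.005,0.06,0,0,0,3],[0.05,0.002,0.04,0,0,0,3],[0,0,0,0,0,0,3]]]' 40
python3 - <<'E'
from h import *
print(np.round(sense()["qpos"],2));plan([.4458,-.2515,.031],[0,0,-1],[.942,-.336,0])
E
```

```text
time_s: 9.85
tool_pos: [0.5484, -0.0766, 0.27]
orientation: [0.0, 0.819, 0.573, -0.012]
ft_force: [-0.3, 0.2, -2.1]
opening: 0.388
grasp_force: 40.6
[-0.58  0.7   1.24  1.65 -0.66  1.3   0.42]
turn [-0.0129  0.0198 -0.007 ] shift cm final [-19.92  -3.79  25.  ] cm now [-19.44  -3.32  25.44]
```

```bash
python3 -m pendant '[[[-0.0129,0.0198,-0.007,0,0,0,3],[0,0,0,-3.32,-0.63,0,3],[0,0,0,-3.32,-0.63,0,3],[0,0,0,-3.32,-0.63,0,3],[0,0,0,-3.32,-0.63,0,3],[0,0,0,-3.32,-0.63,3,3],[0,0,0,-3.32,-0.63,3,3],[0,0,0,0,0,4,3],[0,0,0,0,0,4,3],[0,0,0,0,0,4,3],[0,0,0,0,0,0,3]]]' 40
python3 - <<'E'
from h import *
print(np.round(sense()["qpos"],2));plan([.4458,-.2515,.031],[0,0,-1],[.942,-.336,0])
E
```

```text
time_s: 10.95
tool_pos: [0.4424, -0.246, 0.0863]
orientation: [-0.006, 0.817, 0.577, 0.0]
ft_force: [0.1, 0.3, -1.3]
opening: 0.387
grasp_force: 40.6
[-0.11  0.8   0.96  2.   -0.9   0.85  1.03]
turn [-0.0085 -0.0071  0.0015] shift cm final [-0.41  0.5   6.63] cm now [-0.46  0.56  6.62]
```

```bash
python3 -m pendant '[[[-0.0085,-0.0071,0.0015,0,0,0,3],[0,0,0,-0.41,0.5,2.5,3],[0,0,0,0,0,2.5,3],[0,0,0,0,0,1,3],[0,0,0,0,0,0.6,3],[0,0,0,0,0,0,3],[0,0,0,0,0,0,3]]]' 40
python3 - <<'E'
from h import *
print(np.round(sense()["qpos"],2));plan([.4458,-.2515,.031],[0,0,-1],[.942,-.336,0])
E
```

```text
time_s: 11.65
tool_pos: [0.4499, -0.2555, 0.0249]
orientation: [0.005, 0.817, 0.576, 0.002]
ft_force: [-0.0, 0.0, -2.2]
opening: 0.389
grasp_force: 40.6
[-0.04  0.89  0.85  2.02 -1.04  0.74  1.14]
turn [0.0108 0.0037 0.0005] shift cm final [ 0.24 -0.52  0.49] cm now [ 0.24 -0.53  0.48]
```

```bash
python3 -m pendant '[[[0.0108,0.0037,0,0,0,0.3,3],[0,0,0,0,0,0.25,3],[0,0,0,0,0,0,3],[0,0,0,0,0,0,6.4],[0,0,0,0,0,0,6.4],[0,0,0,0,0,0,6.4],[0,0,0,0,0,0,6.4],[0,0,0,0,0,-1,6.4],[0,0,0,0,0,-4,6.4],[0,0,0,0,0,-4,6.4],[0,0,0,0,0,-4,6.4],[0,0,0,0,0,-4,6.4],[0,0,0,0,0,0,6.4]]]' 40
python3 - <<'E'
from h import *
from ik import lean
print(np.round(sense()["qpos"],2))
az=np.arctan2(-.2515,.4458);z=lean(az,np.radians(30))
plan(np.array([.4458,-.2515,.032])-z*.10,[0,0,-1],[-np.sin(az),np.cos(az),0])
plan(np.array([.4458,-.2515,.032])-z*.10,z,[-np.sin(az),np.cos(az),0])
E
```

```text
time_s: 12.95
tool_pos: [0.4512, -0.2582, 0.1937]
orientation: [0.004, 0.817, 0.576, 0.001]
ft_force: [0.5, -0.0, 1.0]
opening: 0.689
grasp_force: 0.0
[-0.19  0.68  1.11  1.87 -0.71  1.05  0.88]
turn [ 0.0051  0.0076 -1.4001] shift cm final [-4.2   0.31  8.61] cm now [-0.38  4.12  8.64]
turn [ 0.3711  0.4419 -1.3649] shift cm final [-7.39  0.31  5.5 ] cm now [-0.29  3.58  8.49]
```

```bash
python3 -m pendant '[[[0,0,-0.14,0,0,0,6.4],[0,0,-0.14,0,0,0,6.4],[0,0,-0.14,0,0,0,6.4],[0,0,-0.14,0,0,0,6.4],[0,0,-0.14,0,0,0,6.4],[0,0,-0.14,0,0,0,6.4],[0,0,-0.14,0,0,0,6.4],[0,0,-0.14,0,0,0,6.4],[0,0,-0.14,0,0,0,6.4],[0,0,-0.14,0,0,0,6.4],[0,0,0,-2,0.1,0,6.4],[0,0,0,-2,0.1,0,6.4],[0,0,0,-2,0.1,0,6.4],[0,0,0,0,0,0,6.4],[0,0,0,0,0,0,6.4]]]' 40
cat > look.py <<'E'
from h import *
import sys
c=np.array([float(x) for x in sys.argv[1:3]]);d=get_image("wrist");w=cloud(d);P=w.reshape(-1,3)
np.savez(sys.argv[3]+".npz",w=w,f=d["frame"]);save(d,sys.argv[3])
a=P[(np.hypot(P[:,0]-c[0],P[:,1]-c[1])<.035)&(P[:,2]>.045)&(P[:,2]<.056)]
print(len(a),"mid",(a.min(0)+a.max(0))/2,"ext",np.ptp(a,0),"z",np.median(a[:,2]))
print(np.round(sense()["qpos"],2),np.round(sense()["tool_pos"],4))
E
python3 look.py .45 -.256 w4
```

```text
time_s: 14.45
tool_pos: [0.5024, -0.2818, 0.1874]
orientation: [-0.002, 0.254, 0.967, 0.001]
ft_force: [-1.1, 0.9, -0.1]
opening: 0.689
grasp_force: 0.0
740 mid [ 0.45039264 -0.25595046  0.0487636 ] ext [0.03746357 0.03703672 0.00693748] z 0.05001168919844045
[ 0.06  0.62  0.68  1.71 -0.46  0.98  1.97] [ 0.5021 -0.2817  0.1876]
```

```bash
cat > pl.py <<'E'
from h import *
from ik import lean
import sys
x,y,h,deg,back=[float(v) for v in sys.argv[1:6]]
az=np.arctan2(y,x);z=lean(az,np.radians(deg))
plan(np.array([x,y,h])-z*back,z,[-np.sin(az),np.cos(az),0])
E
python3 pl.py .4504 -.256 .032 30 .07
```

```text
turn [-0.0006  0.5193  0.0029] shift cm final [-2.79 -0.32 10.45] cm now [ 2.77 -0.32 10.46]
```

```bash
python3 -m pendant '[[[0,0.13,0,0,0,0,6.4],[0,0.13,0,0,0,0,6.4],[0,0.13,0,0,0,0,6.4],[0,0.129,0.003,0,0,0,6.4],[0,0,0,-1.4,-0.16,0,6.4],[0,0,0,-1.39,-0.16,0,6.4],[0,0,0,0,0,3.5,6.4],[0,0,0,0,0,3.5,6.4],[0,0,0,0,0,3.4,6.4],[0,0,0,0,0,0,6.4],[0,0,0,0,0,0,6.4]]]' 40; python3 pl.py .4504 -.256 .032 30 0; python3 -c "
from h import *
print(np.round(sense()['qpos'],2))"
```

```text
time_s: 15.6
tool_pos: [0.4778, -0.2713, 0.0846]
orientation: [-0.249, 0.247, 0.934, 0.065]
ft_force: [0.1, -0.0, 0.2]
opening: 0.687
grasp_force: 0.0
turn [-0.0016  0.0022  0.0001] shift cm final [ 0.09 -0.02  7.23] cm now [ 0.1  -0.01  7.23]
[ 0.18  0.97  0.61  1.43 -0.41  1.43  1.93]
```

```bash
python3 -m pendant '[[[0,0,0,0.1,0,2.5,6.4],[0,0,0,0,0,2.5,6.4],[0,0,0,0,0,1.5,6.4],[0,0,0,0,0,0.7,6.4],[0,0,0,0,0,0,6.4],[0,0,0,0,0,0,3],[0,0,0,0,0,0,3],[0,0,0,0,0,0,3],[0,0,0,0,0,0,3],[0,0,0,0,0,0,3],[0,0,0,0,0,0,3]]]' 45; python3 pl.py .4504 -.256 .032 30 0
```

```text
time_s: 16.7
tool_pos: [0.4461, -0.2537, 0.0224]
orientation: [-0.249, 0.247, 0.934, 0.065]
ft_force: [1.1, -1.3, 2.4]
opening: 0.399
grasp_force: 45.0
turn [-0.0018  0.0034  0.0004] shift cm final [0.06 0.01 0.02] cm now [0.06 0.01 0.02]
```

```bash
cat > fp.py <<'E'
from h import *
import sys,json,os
if not os.path.exists("grip.json"):
    s=sense();T=R.from_quat(np.array(s["orientation"])[[1,2,3,0]])
    json.dump([T.inv().apply([0,0,1]).tolist(),T.inv().apply(np.array([.4504,-.256,0])-s["tool_pos"]).tolist()],open("grip.json","w"))
u,f=map(np.array,json.load(open("grip.json")))
def foot():
    s=sense();T=R.from_quat(np.array(s["orientation"])[[1,2,3,0]]);return T,np.array(s["tool_pos"])+T.apply(f),np.array(s["tool_pos"]),s
def goto(pos,axis,yw):
    """foot origin pos, foot axis, tool y direction"""
    T,fo,p,s=foot();a=np.array(axis)/np.linalg.norm(axis)
    F,_=R.align_vectors(np.array([a,yw]),np.array([u,[0,1,0]]),weights=[1000,1])
    t=np.array(pos)-F.apply(f);rv=(T.inv()*F).as_rotvec()
    print("turn",rv.round(4),"shift final",F.inv().apply((t-p)*100).round(2),"now",T.inv().apply((t-p)*100).round(2))
    print("foot",fo.round(4),"axis err deg",np.degrees(np.arccos(np.clip(T.apply(u)@a,-1,1))).round(2),"u",u.round(3),"f(tool)",T.inv().apply(s["ft_force"]).round(1),"q",np.round(s["qpos"],2))
    return T,fo
o=np.array([.578,.0474,.075]);n=np.array([-.5625,.1122,.8192]);yl=np.array([.1956,.9807,0])
if __name__=="__main__":
    T,fo=goto(o+n*float(sys.argv[1]),n,yl)
    v=fo-o;print("gap mm",1e3*v@n,"lateral mm (tool)",T.inv().apply(v-n*(v@n)).round(4)*1e3)
E
python3 fp.py .1
```

```text
turn [ 0.0686 -0.606  -0.3156] shift final [ -0.96  32.08 -15.02] now [16.52 30.34 -7.88]
foot [ 0.4504 -0.256  -0.    ] axis err deg 35.0 u [ 0.497 -0.001 -0.868] f(tool) [-0.1 -0.6 -2.9] q [ 0.17  1.01  0.59  1.57 -0.44  1.26  1.97]
gap mm -23.706480000000035 lateral mm (tool) [ -50.1 -331.1   35.9]
```

```bash
python3 -m pendant '[[[0,0,0,0.5,0,-0.87,3],[0,0,0,1.75,0,-3.03,3],[0,0,0,1.75,0,-3.03,3],[0,0,0,1.75,0,-3.03,3],[0,0,0,1.75,0,-3.03,3],[0,0,0,1.75,0,-3.03,3],[0,0,0,1.75,0,-3.03,3],[0.0137,-0.121,-0.063,0,0,0,3],[0.0137,-0.121,-0.063,0,0,0,3],[0.0137,-0.121,-0.063,0,0,0,3],[0.0137,-0.121,-0.063,0,0,0,3],[0.0137,-0.121,-0.063,0,0,0,3],[0,0,0,0,0,0,3]]]' 45; python3 fp.py .12
```

```text
time_s: 18.0
tool_pos: [0.4406, -0.2511, 0.242]
orientation: [0.043, 0.101, 0.994, -0.002]
ft_force: [-0.3, -0.3, -0.7]
opening: 0.394
grasp_force: 45.0
turn [ 0.0046 -0.0052 -0.0044] shift final [ 1.43 31.96  5.17] now [ 1.54 31.93  5.33]
foot [ 0.457  -0.2543  0.2264] axis err deg 0.31 u [ 0.497 -0.001 -0.868] f(tool) [ 0.3 -0.4  0.7] q [ 0.04  0.39  0.64  1.88 -0.35  0.89  2.21]
gap mm 158.19385460484824 lateral mm (tool) [ -34.5 -319.3  -20.2]
```

```bash
python3 -m pendant '[[[0.0046,-0.0052,-0.0044,0.2,3.2,0,3],[0,0,0,0.2,3.2,0,3],[0,0,0,0.2,3.2,0,3],[0,0,0,0.2,3.2,0,3],[0,0,0,0.2,3.2,0,3],[0,0,0,0.2,3.2,0,3],[0,0,0,0.1,3.2,0,3],[0,0,0,0.1,3.2,0,3],[0,0,0,0,3.2,0,3],[0,0,0,0,3.1,0,3],[0,0,0,0,0,0,3],[0,0,0,0,0,0,3]]]' 45; python3 fp.py .11
```

```text
time_s: 19.2
tool_pos: [0.4941, 0.0636, 0.2388]
orientation: [0.046, 0.096, 0.994, -0.008]
ft_force: [0.1, -0.9, -1.2]
opening: 0.396
grasp_force: 45.0
turn [-0.0058  0.0016  0.0051] shift final [-0.03  0.05  5.84] now [-0.02  0.09  5.84]
foot [0.5106 0.0604 0.2233] axis err deg 0.17 u [ 0.497 -0.001 -0.868] f(tool) [-0.2 -0.8  1.2] q [-0.66  0.38  0.64  1.92 -0.26  0.84  1.48]
gap mm 160.84428425878477 lateral mm (tool) [-25.   -0.7 -14.3]
```

```bash
python3 -m pendant '[[[-0.0058,0.0016,0.0051,0,0.05,2,3],[0,0,0,0,0,2,3],[0,0,0,0,0,1.2,3],[0,0,0,0,0,0.6,3],[0,0,0,0,0,0,3],[0,0,0,0,0,0,3]]]' 45; python3 fp.py .08
python3 - <<'E'
from h import *
d=get_image("wrist");np.savez("w5.npz",w=cloud(d),f=d["frame"]);e=get_image("scene")
cv2.imwrite("pics/m5.png",np.hstack([cv2.resize(d["frame"],None,fx=.7,fy=.7)[:,:,::-1],cv2.resize(e["frame"][130:330,180:460],(400,294))[:,:,::-1]]))
E
```

```text
time_s: 19.8
tool_pos: [0.4994, 0.0618, 0.1819]
orientation: [0.046, 0.1, 0.994, -0.004]
ft_force: [0.5, 0.1, -1.6]
opening: 0.399
grasp_force: 45.0
turn [ 0.002   0.0025 -0.0023] shift final [-1.48  0.12  2.73] now [-1.47  0.12  2.73]
foot [0.5159 0.0586 0.1664] axis err deg 0.15 u [ 0.497 -0.001 -0.868] f(tool) [-0.3  0.2  1.6] q [-0.59  0.46  0.58  1.98 -0.35  0.7   1.56]
gap mm 111.04843377032599 lateral mm (tool) [-0.7 -1.1 -0.4]
```

View pics/m5.png

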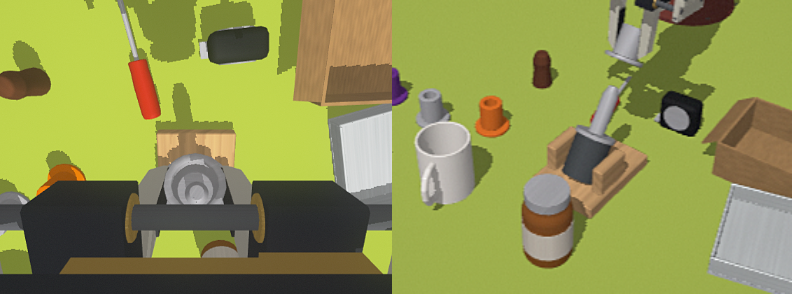

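The left half is the wrist view: the foot is held tilted and the pin shows through its bore at (195,180). In the scene crop on the right the flange faces the nose along the pin axis. Before inserting I'll check the held foot's axis and centre numerically.

```bash
cat > chk.py <<'E'
from fp import *
from scipy.optimize import least_squares
def ring(npz):
    w=np.load(npz)["w"].reshape(-1,3);w=w[np.isfinite(w[:,2])]
    T,fo,p,s=foot();a=T.apply(u);v=w-fo;h=v@a;r=np.linalg.norm(v-np.outer(h,a),axis=1)
    A=w[(h>.044)&(h<.056)&(r<.020)&(r>.0125)]
    B=w[(h>.010)&(h<.046)&(r<.023)&(r>.015)]
    B=B[abs(T.inv().apply(B-fo)[:,1])<.015]
    for _ in range(4):
        c=A.mean(0);m=np.linalg.svd(A-c,full_matrices=False)[2][2];m*=np.sign(m[2]);e=(A-c)@m;A=A[abs(e)<max(.001,2*e.std())]
    print("ring",len(A),"rms",e.std(),"axis vs expected deg in tool",np.degrees(T.inv().apply(np.cross(a,m))).round(2),"height",(A.mean(0)-fo)@a)
    # outer cylinder fit with fixed axis a
    e1=T.apply([0,1,0]);e2=np.cross(a,e1);q=np.c_[(B-fo)@e1,(B-fo)@e2]
    if len(B)>30:
        s=least_squares(lambda c:np.hypot(q[:,0]-c[0],q[:,1]-c[1])-.019,[0,0],loss="soft_l1",f_scale=.001);print("collar centre off (tool y, e2) mm",s.x*1e3,len(B),"e2 in tool",T.inv().apply(e2).round(2))
    q=np.c_[(A-fo)@e1,(A-fo)@e2];print("ring mid mm",(q.min(0)+q.max(0))/2*1e3,"ext",np.ptp(q,0)*1e3)
ring("w5.npz")
E
python3 chk.py
```

```text
ring 1993 rms 0.0006418136908538497 axis vs expected deg in tool [-0.13  0.02 -0.08] height 0.04956814273871543
ring mid mm [0.03496368 3.67453805] ext [39.64887078 30.24460539]
```

```bash
python3 -m pendant '[[[0.002,0.0025,-0.002,-0.74,0.06,1.37,3],[0,0,0,-0.73,0.06,1.36,3],[0,0,0,-0.25,0,0.43,3],[0,0,0,-0.25,0,0.43,3],[0,0,0,-0.25,0,0.43,3],[0,0,0,-0.25,0,0.43,3],[0,0,0,0,0,0,3]]]' 45; python3 fp.py .05
```

```text
time_s: 20.6
tool_pos: [0.5273, 0.0577, 0.1389]
orientation: [0.044, 0.098, 0.994, -0.005]
ft_force: [-0.0, 0.7, -1.4]
opening: 0.396
grasp_force: 45.0
turn [-0.0004 -0.0012  0.0003] shift final [-0.56 -0.02  0.79] now [-0.56 -0.02  0.79]
foot [0.5438 0.0544 0.1233] axis err deg 0.07 u [ 0.497 -0.001 -0.868] f(tool) [0.3 0.6 1.3] q [-0.52  0.56  0.52  1.96 -0.41  0.64  1.62]
gap mm 59.61986828871348 lateral mm (tool) [0.8 0.2 0.5]
```

```bash
python3 -m pendant '[[[0,-0.001,0,-0.28,-0.01,0.4,3],[0,0,0,-0.28,-0.01,0.39,3],[0,0,0,-0.25,0,0.43,3],[0,0,0,-0.25,0,0.43,3],[0,0,0,-0.25,0,0.43,3],[0,0,0,0,0,0,3]]]' 45; python3 fp.py .01
```

```text
time_s: 21.2
tool_pos: [0.5418, 0.0544, 0.119]
orientation: [0.045, 0.098, 0.994, -0.005]
ft_force: [-0.6, -0.3, -2.2]
opening: 0.401
grasp_force: 45.0
turn [-0.0006 -0.0006  0.0003] shift final [-1.24  0.01  2.15] now [-1.24  0.01  2.15]
foot [0.5583 0.0512 0.1035] axis err deg 0.04 u [ 0.497 -0.001 -0.868] f(tool) [ 0.7 -0.4  2.2] q [-0.48  0.6   0.49  1.94 -0.43  0.62  1.65]
gap mm 34.830307554271215 lateral mm (tool) [ 0.1 -0.1  0. ]
```

```bash
python3 -m pendant '[[[0,-0.001,0,-0.31,0,0.54,3],[0,0,0,-0.31,0,0.54,3],[0,0,0,-0.31,0,0.54,3],[0,0,0,-0.31,0,0.53,3],[0,0,0,-0.25,0,0.43,3],[0,0,0,0,0,0,3]]]' 45; python3 fp.py .0
```

```text
time_s: 21.8
tool_pos: [0.5587, 0.051, 0.0947]
orientation: [0.045, 0.098, 0.994, -0.005]
ft_force: [-0.4, 0.1, -1.4]
opening: 0.397
grasp_force: 45.0
turn [-0.0006  0.0004  0.0003] shift final [-0.25  0.01  0.44] now [-0.24  0.01  0.44]
foot [0.5752 0.0478 0.0791] axis err deg 0.03 u [ 0.497 -0.001 -0.868] f(tool) [ 0.5 -0.   1.3] q [-0.44  0.65  0.46  1.91 -0.46  0.58  1.67]
gap mm 5.008253422790819 lateral mm (tool) [-0.  -0.1 -0. ]
```

```bash
python3 -m pendant '[[[0,0,0,-0.1,0,0.18,3],[0,0,0,-0.1,0,0.17,3],[0,0,0,-0.04,0,0.07,3],[0,0,0,0,0,0,3]]]' 45; python3 fp.py .0;python3 -m pendant '[[[0,0,0,-0.03,0,0.045,3],[0,0,0,0,0,0,3]]]' 45; python3 fp.py .0
```

```text
time_s: 22.2
tool_pos: [0.5614, 0.0507, 0.0914]
orientation: [0.046, 0.098, 0.994, -0.005]
ft_force: [-0.7, 0.3, -1.8]
opening: 0.398
grasp_force: 45.0
turn [-0.      0.0012  0.0005] shift final [-0.01 -0.01  0.09] now [-0.01 -0.01  0.09]
foot [0.5779 0.0475 0.0759] axis err deg 0.07 u [ 0.497 -0.001 -0.868] f(tool) [0.9 0.2 1.8] q [-0.44  0.66  0.46  1.91 -0.46  0.58  1.68]
gap mm 0.8129025173664741 lateral mm (tool) [-0.4  0.1 -0.2]
time_s: 22.4
tool_pos: [0.5617, 0.0507, 0.0911]
orientation: [0.046, 0.098, 0.994, -0.005]
ft_force: [0.3, -0.3, -1.4]
opening: 0.398
grasp_force: 45.0
turn [0.     0.0012 0.0005] shift final [ 0.02 -0.01  0.06] now [ 0.02 -0.01  0.06]
foot [0.5782 0.0474 0.0756] axis err deg 0.07 u [ 0.497 -0.001 -0.868] f(tool) [-0.3 -0.2  1.4] q [-0.44  0.66  0.46  1.91 -0.46  0.58  1.68]
gap mm 0.36465043841231615 lateral mm (tool) [-0.4  0.1 -0.3]
```

```bash
python3 -m pendant '[[[0,0,0,-0.03,0,0.052,3],[0,0,0,0,0,0,3]]]' 45; python3 fp.py .0|tail -2;python3 -m pendant '[[[0,0,0,-0.03,0,0.052,3],[0,0,0,0,0,0,3]]]' 45; python3 fp.py .0|tail -2
```

```text
time_s: 22.6
tool_pos: [0.5617, 0.0507, 0.091]
orientation: [0.045, 0.098, 0.994, -0.005]
ft_force: [-1.7, 1.4, 4.4]
opening: 0.399
grasp_force: 45.0
foot [0.5783 0.0475 0.0755] axis err deg 0.05 u [ 0.497 -0.001 -0.868] f(tool) [ 1.5  1.  -4.6] q [-0.44  0.66  0.46  1.91 -0.46  0.58  1.68]
gap mm 0.26688373665720533 lateral mm (tool) [-0.4  0.2 -0.2]
time_s: 22.8
tool_pos: [0.5617, 0.0507, 0.091]
orientation: [0.045, 0.098, 0.994, -0.005]
ft_force: [-3.8, 1.1, 8.6]
opening: 0.396
grasp_force: 45.0
foot [0.5783 0.0475 0.0754] axis err deg 0.05 u [ 0.497 -0.001 -0.868] f(tool) [ 3.1  0.3 -9. ] q [-0.44  0.66  0.46  1.91 -0.47  0.58  1.68]
gap mm 0.22947374864622688 lateral mm (tool) [-0.4  0.2 -0.2]
```

```bash
python3 -m pendant '[[[0,0,0,0,0,0,4.6],[0,0,0,0,0,0,4.6],[0,0,0,0,0,0,4.6],[0,0,0,0,0,0,4.6],[0,0,0,0,0,0,4.6],[0,0,0,0,0,0,4.6]]]' 45
python3 - <<'E'
from h import *
d=get_image("wrist");np.savez("w5.npz",w=cloud(d),f=d["frame"]);e=get_image("scene")
cv2.imwrite("pics/m6.png",np.hstack([cv2.resize(d["frame"],None,fx=.7,fy=.7)[:,:,::-1],cv2.resize(e["frame"][130:330,180:460],(400,294))[:,:,::-1]]))
E
python3 chk.py
```

```text
time_s: 23.4
tool_pos: [0.5624, 0.0504, 0.0899]
orientation: [0.046, 0.098, 0.994, -0.005]
ft_force: [-0.0, 0.5, -0.7]
opening: 0.499
grasp_force: 0.0
ring 1921 rms 0.000583614653841801 axis vs expected deg in tool [0.04 0.39 0.02] height 0.051036833905459475
ring mid mm [0.20759231 3.3736038 ] ext [37.28348578 29.92386632]
```

View pics/m6.png

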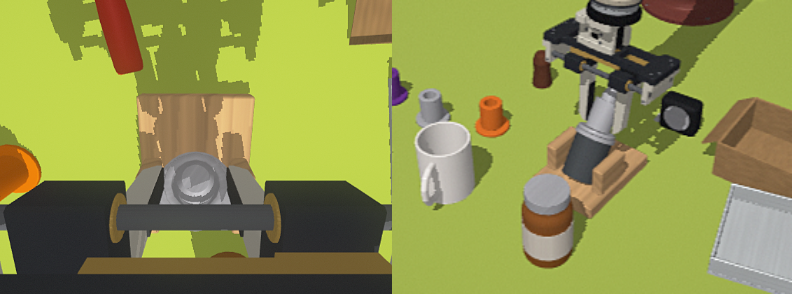

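The foot is fully home: the flange sits on the shoulder, the ring is parallel to the pin within 0.4° and at the right height, and the nose protrudes from the collar. Next I regrip and withdraw.

```bash
python3 - <<'E'
from fp import *
T,fo,p,s=foot();json.dump([T.inv().apply(n).tolist(),T.inv().apply(o-p).tolist()],open("grip.json","w"))
print(f,T.inv().apply(o-p))
E
python3 -m pendant '[[[0,0,0,0,0,0,3],[0,0,0,0,0,0,3],[0,0,0,0,0,0,3],[0,0,0,0,0,0,3],[0,0,0,0.25,0,-0.43,3],[0,0,0,0.75,0,-1.3,3],[0,0,0,1,0,-1.74,3],[0,0,0,1,0,-1.74,3],[0,0,0,1,0,-1.74,3],[0,0,0,1,0,-1.74,3],[0,0,0,1,0,-1.74,3],[0,0,0,0,0,0,3]]]' 45
python3 fp.py .11
python3 - <<'E'
from h import *
T=np.load("top0.npz");S=np.load("w5.npz")
# tin / carton geometry from scene and top depth
for nm in("top0","scene0"):
    w=np.load(nm+".npz")["w"].reshape(-1,3)
    for k,c,z in(("tin rim",(.6,.32),(.024,.036)),("tin floor",(.6,.32),(.001,.012)),("carton floor",(.455,.287),(.001,.012)),("carton rim",(.455,.287),(.045,.07))):
        a=w[(abs(w[:,0]-c[0])<.085)&(abs(w[:,1]-c[1])<.085)&(w[:,2]>z[0])&(w[:,2]<z[1])]
        if len(a)<20: continue
        r=cv2.minAreaRect(a[:,:2].astype(np.float32)*1000);print(nm,k,len(a),np.round(r[0],1),np.round(r[1],1),round(r[2],1),"z",np.median(a[:,2]).round(4))
E
```

```text
[-0.01535387  0.0001036   0.01701188] [-1.44979737e-02  6.22638754e-05  1.63587006e-02]
time_s: 24.7
tool_pos: [0.4936, 0.0647, 0.1905]
orientation: [0.047, 0.098, 0.994, -0.004]
ft_force: [0.5, -0.6, -1.3]
opening: 0.4
grasp_force: 45.0
turn [0.0024 0.002  0.0009] shift final [-0.61 -0.05  1.1 ] now [-0.61 -0.05  1.11]
foot [0.5093 0.0616 0.1756] axis err deg 0.0 u [ 0.496 -0.001 -0.868] f(tool) [-0.5 -0.5  1.4] q [-0.62  0.44  0.6   1.99 -0.33  0.72  1.54]
gap mm 122.62667041742566 lateral mm (tool) [-0.2  0.5 -0.1]
top0 tin rim 339 [599.1 317.8] [164.5 132.4] 5.3 z 0.0293
top0 tin floor 2112 [600. 320.] [169.8 169.4] 89.9 z 0.0045
top0 carton floor 1907 [455.  286.7] [169.6 168.9] 0.6 z 0.0044
top0 carton rim 1017 [444.3 286.3] [170.5 146.1] 88.9 z 0.0573
scene0 tin rim 725 [598.6 320.4] [168.1 130. ] 5.3 z 0.0285
scene0 tin floor 3408 [600.3 319.7] [168.4 169.9] 0.6 z 0.0035
scene0 carton floor 1448 [455.  287.8] [168.5 169.8] 89.9 z 0.0039
scene0 carton rim 1613 [444.9 287.1] [169.8 149.8] 89.8 z 0.0552
```

```bash
cat > tin.py <<'E'
from fp import *
x,y,z=map(float,sys.argv[1:4]);az=np.arctan2(y,x)
T,fo=goto([x,y,z],[0,0,1],[-np.sin(az),np.cos(az),0])
E
python3 -m pendant '[[[0,0,0,0,0,-2,3],[0,0,0,0,2,-2,3],[0,0,0,0,3,0,3],[0,0,0,0,3,0,3],[0,0,0,0,3,0,3],[0,0,0,0,3,0,3],[0,0,0,0,3,0,3],[0,0,0,0,3,0,3],[0,0,0,0,0,0,3]]]' 45; python3 tin.py .599 .319 .12
```

```text
time_s: 25.6
tool_pos: [0.5293, 0.2674, 0.2263]
orientation: [0.045, 0.094, 0.995, -0.004]
ft_force: [-0.1, 0.8, -1.2]
opening: 0.399
grasp_force: 45.0
turn [ 0.1485  0.5854 -0.6721] shift final [-11.27   1.29   3.34] now [-4.74  6.09  8.96]
foot [0.545  0.2644 0.2113] axis err deg 34.91 u [ 0.496 -0.001 -0.868] f(tool) [0.4 0.8 1.1] q [-0.92  0.55  0.61  1.67 -0.32  0.95  1.17]
```

Turn of 0.904 rad, split over 7 rows.

```bash
python3 -m pendant '[[[0.0212,0.0836,-0.096,0,0,0,3],[0.0212,0.0836,-0.096,0,0,0,3],[0.0212,0.0836,-0.096,0,0,0,3],[0.0212,0.0836,-0.096,0,0,0,3],[0.0212,0.0836,-0.096,0,0,0,3],[0.0212,0.0836,-0.096,0,0,0,3],[0.0212,0.0836,-0.096,0,0,0,3],[0,0,0,-2.8,0.32,0.8,3],[0,0,0,-2.8,0.32,0.8,3],[0,0,0,-2.8,0.32,0.8,3],[0,0,0,-2.8,0.32,0.8,3],[0,0,0,0,0,0,3],[0,0,0,0,0,0,3]]]' 45; python3 tin.py .599 .319 .005
```

```text
time_s: 26.9
tool_pos: [0.5962, 0.3086, 0.1434]
orientation: [-0.25, -0.229, 0.939, -0.063]
ft_force: [0.1, -0.7, -1.3]
opening: 0.399
grasp_force: 45.0
turn [ 0.0017 -0.0026 -0.0098] shift final [-6.05  0.79 10.01] now [-6.07  0.83 10.  ]
foot [0.6001 0.3107 0.122 ] axis err deg 0.0 u [ 0.496 -0.001 -0.868] f(tool) [-0.4 -0.7  1.2] q [-0.62  1.06  0.35  0.87 -0.24  1.77  1.7 ]
```

```bash
python3 -m pendant '[[[0,0,-0.01,-1.2,0.4,2,3],[0,0,0,-1.2,0.4,2,3],[0,0,0,-1.2,0,2,3],[0,0,0,-1.2,0,2,3],[0,0,0,-0.6,0,1,3],[0,0,0,-0.3,0,0.5,3],[0,0,0,0,0,0,3],[0,0,0,0,0,0,3]]]' 45; python3 tin.py .599 .319 .004
```

```text
time_s: 27.7
tool_pos: [0.5955, 0.3181, 0.0354]
orientation: [-0.248, -0.234, 0.938, -0.062]
ft_force: [0.4, 0.3, -0.8]
opening: 0.4
grasp_force: 45.0
turn [0.0016 0.0026 0.0011] shift final [-0.41 -0.09  0.92] now [-0.41 -0.09  0.92]
foot [0.5995 0.3203 0.0141] axis err deg 0.0 u [ 0.496 -0.001 -0.868] f(tool) [-0.8  0.1  0.5] q [-0.63  1.16  0.33  0.93 -0.26  1.6   1.71]
```

```bash
python3 -m pendant '[[[0,0,0,-0.25,0,0.43,3],[0,0,0,-0.15,0,0.26,3],[0,0,0,-0.06,0,0.1,3],[0,0,0,0,0,0,3]]]' 45; python3 tin.py .599 .319 .004
```

```text
time_s: 28.1
tool_pos: [0.5949, 0.3181, 0.0254]
orientation: [-0.249, -0.234, 0.938, -0.062]
ft_force: [-0.5, 1.1, 1.9]
opening: 0.398
grasp_force: 45.0
turn [0.0018 0.0002 0.0013] shift final [ 0.04 -0.12  0.02] now [ 0.04 -0.12  0.02]
foot [0.5988 0.3203 0.004 ] axis err deg 0.0 u [ 0.496 -0.001 -0.868] f(tool) [ 0.9  1.3 -1.6] q [-0.63  1.17  0.33  0.93 -0.27  1.59  1.71]
```

```bash
python3 -m pendant '[[[0,0,0,0,0,0,6],[0,0,0,0,0,0,6],[0,0,0,0,0,0,6],[0,0,0,0,0,0,6],[0,0,0,0.5,0,-0.87,6],[0,0,0,1,0,-1.74,6],[0,0,0,1.75,0,-3.03,6],[0,0,0,1.75,0,-3.03,6],[0,0,0,1.75,0,-3.03,6],[0,0,0,1.75,0,-3.03,6],[0,-0.13,0,0,0,-2,6],[0,-0.13,0,0,0,-2,6],[0,-0.13,0,0,0,-2,6],[0,-0.129,0,0,0,0,6],[0,0,0,0,0,0,6]]]' 45; python3 pl.py .5843 -.2531 .03 0 .15
python3 look.py .599 .319 w7
```

```text
time_s: 29.6
tool_pos: [0.6107, 0.3251, 0.2533]
orientation: [-0.001, -0.241, 0.971, 0.001]
ft_force: [-0.4, -0.5, 0.7]
opening: 0.644
grasp_force: 0.0
turn [ 0.0015 -0.0022  0.8956] shift cm final [-20.56 -54.1    8.43] cm now [ 29.37 -49.88   8.35]
509 mid [0.59889326 0.32042702 0.05048735] ext [0.03717563 0.03721906 0.01088376] z 0.05392653833564582
[-0.71  0.69  0.37  1.24 -0.25  1.25  1.73] [0.6125 0.3269 0.2528]
```

```bash
python3 -m pendant '[[[0,0,0.0689,0.42,-4.6,0,6],[0,0,0.0689,0.42,-4.6,0,6],[0,0,0.0689,0.42,-4.6,0,6],[0,0,0.0689,0.42,-4.6,0,6],[0,0,0.0689,0.42,-4.6,0,6],[0,0,0.0689,0.42,-4.6,0,6],[0,0,0.0689,0.42,-4.6,0,6],[0,0,0.0689,0.42,-4.6,0,6],[0,0,0.0689,0.42,-4.6,0,6],[0,0,0.0689,0.42,-4.6,0,6],[0,0,0.0689,0.42,-4.6,0,6],[0,0,0.0689,0.42,-4.6,0,6],[0,0,0.0689,0.42,-4.6,0,6],[0,0,0,0,0,0,6],[0,0,0,0,0,0,6]]]' 45; python3 pl.py .5843 -.2531 .03 0 .1;python3 pl.py .5843 -.2531 .03 0 0
python3 look.py .5843 -.2531 w8
```

```text
time_s: 31.15
tool_pos: [0.6066, -0.2543, 0.2497]
orientation: [-0.0, 0.202, 0.979, 0.0]
ft_force: [0.8, 0.8, 0.6]
opening: 0.644
grasp_force: 0.0
turn [ 0.0002 -0.001   0.0011] shift cm final [ 2.09 -0.78 13.07] cm now [ 2.08 -0.78 13.07]
turn [ 0.0002 -0.001   0.0011] shift cm final [ 2.09 -0.78 23.07] cm now [ 2.07 -0.78 23.07]
707 mid [ 0.58451904 -0.25272681  0.04885157] ext [0.03743481 0.03716413 0.00756658] z 0.05005079091553258
[ 0.05  0.67  0.59  1.38 -0.38  1.21  1.84] [ 0.6074 -0.252   0.2493]
```

```bash
python3 -m pendant '[[[0,0,0,1.05,-0.45,3,6],[0,0,0,1.05,-0.4,3,6],[0,0,0,0,0,3,6],[0,0,0,0,0,3,6],[0,0,0,0,0,3,6],[0,0,0,0,0,0,6],[0,0,0,0,0,0,6]]]' 45; python3 pl.py .5845 -.2527 .03 0 0
```

```text
time_s: 31.9
tool_pos: [0.5845, -0.2504, 0.0994]
orientation: [-0.0, 0.2, 0.98, 0.001]
ft_force: [0.7, -0.2, -0.0]
opening: 0.65
grasp_force: 0.0
turn [ 0.0015 -0.0013  0.0053] shift cm final [-0.09 -0.21  8.04] cm now [-0.1  -0.22  8.04]
```

```bash
python3 -m pendant '[[[0,0,0,-0.1,-0.2,2.5,6],[0,0,0,0,0,2.5,6],[0,0,0,0,0,1.5,6],[0,0,0,0,0,1,6],[0,0,0,0,0,0.5,6],[0,0,0,0,0,0,6],[0,0,0,0,0,0,3],[0,0,0,0,0,0,3],[0,0,0,0,0,0,3],[0,0,0,0,0,0,3],[0,0,0,0,0,0,3],[0,0,0,0,0,-1,3],[0,0,0,0,0,-4,3],[0,0,0,0,0,-4,3],[0,0,0,0,0,-4,3],[0,0,0,0,0,-4,3],[0,0,0,0,0,-4,3],[0,0,0,0,0,0,3]]]' 45; python3 pl.py .455 .287 .036 0 0
```

```text
time_s: 33.7
tool_pos: [0.5851, -0.2572, 0.2363]
orientation: [0.006, 0.202, 0.979, -0.002]
ft_force: [-0.1, -1.0, -0.1]
opening: 0.406
grasp_force: 45.0
turn [-0.0066  0.0104 -0.9697] shift cm final [-18.02  52.97  21.13] cm now [33.74 44.84 20.7 ]
```

```bash
python3 -m pendant '[[[0,0,-0.0693,0.3,4.3,0,3],[0,0,-0.0693,0.3,4.3,0,3],[0,0,-0.0693,0.3,4.3,0,3],[0,0,-0.0693,0.3,4.3,0,3],[0,0,-0.0693,0.3,4.3,0,3],[0,0,-0.0693,0.7,4.2,0,3],[0,0,-0.0693,0.7,4.2,0,3],[0,0,-0.0693,0.8,4.1,0,3],[0,0,-0.0693,0.8,4.0,0,3],[0,0,-0.0693,0.9,3.9,0,3],[0,0,-0.0693,0.9,3.8,0,3],[0,0,-0.0693,0.9,3.7,0,3],[0,0,-0.0693,0.9,3.6,0,3],[0,0,-0.0693,0.9,3.6,0,3],[0,0,0,0,0,0,3],[0,0,0,0,0,0,3]]]' 45; python3 pl.py .455 .287 .036 0 0
```

```text
time_s: 35.3
tool_pos: [0.4813, 0.2771, 0.2294]
orientation: [-0.001, -0.279, 0.96, 0.0]
ft_force: [0.6, -0.5, -1.0]
opening: 0.405
grasp_force: 45.0
turn [ 0.0007 -0.0015  0.0028] shift cm final [ 1.7   2.24 20.44] cm now [ 1.66  2.23 20.44]
```

```bash
python3 -m pendant '[[[0,0,0,0.85,1.1,2,3],[0,0,0,0.85,1.1,2,3],[0,0,0,0,0,3,3],[0,0,0,0,0,0,3]]]' 45
python3 - <<'E'
from h import *
for nm,px in(("top0",(157,269)),("scene0",(450,235))):
    Z=np.load(nm+".npz");w=Z["w"];hsv=cv2.cvtColor(Z["f"],cv2.COLOR_RGB2HSV)
    m=((hsv[...,0]<22)&(abs(w[...,2]-.004)<.006)).astype(np.uint8)
    n,l,st,_=cv2.connectedComponentsWithStats(m)
    P=w[(l==l[px[1],px[0]])&(m>0)] if m[px[1],px[0]] else w[m>0][:0]
    print(nm,len(P), [np.round(v,1) for v in cv2.minAreaRect((P[:,:2]*1000).astype(np.float32))] if len(P)>10 else "")
E
python3 pl.py .455 .287 .036 0 0
```

```text
time_s: 35.7
tool_pos: [0.4543, 0.2835, 0.1567]
orientation: [-0.004, -0.277, 0.961, -0.001]
ft_force: [-1.0, -1.5, -1.4]
opening: 0.404
grasp_force: 45.0
top0 1831 [array([441.9, 291.4]), array([113.1, 132.1]), np.float64(81.0)]
scene0 1022 [array([403. , 285.4]), array([111.7,  72.6]), np.float64(83.2)]
turn [-0.0003 -0.0087 -0.0016] shift cm final [-0.24  0.25 13.17] cm now [-0.36  0.26 13.17]
```

```bash
python3 pl.py .444 .290 .037 0 0; python3 -m pendant '[[[0,0,0,0.5,0.7,1,3],[0,0,0,0,0,2,3],[0,0,0,0,0,2,3],[0,0,0,0,0,0,3]]]' 45;python3 pl.py .444 .290 .037 0 0
```

```text
turn [-0.0003 -0.0087 -0.0174] shift cm final [ 0.51  1.1  13.07] cm now [ 0.41  1.1  13.07]
time_s: 36.1
tool_pos: [0.4483, 0.2879, 0.109]
orientation: [-0.002, -0.277, 0.961, -0.001]
ft_force: [-0.9, 0.3, -1.5]
opening: 0.406
grasp_force: 45.0
turn [-0.0002 -0.0036 -0.0173] shift cm final [0.24 0.41 8.3 ] cm now [0.22 0.41 8.3 ]
```

```bash
python3 -m pendant '[[[0,-0.0036,-0.017,0.23,0.41,1.8,3],[0,0,0,0,0,2,3],[0,0,0,0,0,2,3],[0,0,0,0,0,1.5,3],[0,0,0,0,0,0.6,3],[0,0,0,0,0,0.3,3],[0,0,0,0,0,0,3]]]' 45;python3 pl.py .444 .290 .034 0 0
```

```text
time_s: 36.8
tool_pos: [0.4451, 0.2922, 0.0288]
orientation: [0.002, -0.286, 0.958, 0.001]
ft_force: [0.1, -0.4, -0.2]
opening: 0.4
grasp_force: 45.0
turn [0.0008 0.0051 0.0016] shift cm final [ 0.22 -0.13  0.58] cm now [ 0.22 -0.13  0.58]
```

```bash
python3 -m pendant '[[[0,0,0,0,0,0.3,3],[0,0,0,0,0,0.2,3],[0,0,0,0,0,0.05,3],[0,0,0,0,0,0,3]]]' 45; python3 -m pendant '[[[0,0,0,0,0,0,5.6],[0,0,0,0,0,0,5.6],[0,0,0,0,0,0,5.6],[0,0,0,0,0,0,5.6],[0,0,0,0,0,-1,5.6],[0,0,0,0,0,-3,5.6],[0,0,0,0,0,-4,5.6],[0,0,0,0,0,-4,5.6],[0,0,0,0,0,-4,5.6],[0,0,0,0,0,-4,5.6],[0,0,0,0,-4,0,5.6],[0,0,0,0,-4,0,5.6],[0,0,0,0,-4,0,5.6],[0,0,0,0,-4,0,5.6],[0,0,0,0,0,0,5.6],[0,0,0,0,0,0,5.6]]]' 45
python3 - <<'E'
from h import *
d=get_image("top");e=get_image("scene")
cv2.imwrite("pics/m9.png",np.hstack([d["frame"][100:340,90:490],e["frame"][120:360,160:560]])[:,:,::-1])
P=np.vstack([cloud(d).reshape(-1,3),cloud(e).reshape(-1,3)])
for c in((.599,.32),(.445,.291)):
    a=P[(np.hypot(P[:,0]-c[0],P[:,1]-c[1])<.035)&(P[:,2]>.048)&(P[:,2]<.06)];print(len(a),np.median(a,0))
E
```

```text
time_s: 37.2
tool_pos: [0.4449, 0.2927, 0.024]
orientation: [0.003, -0.286, 0.958, 0.001]
ft_force: [-0.2, -0.2, 7.4]
opening: 0.403
grasp_force: 45.0
time_s: 38.8
tool_pos: [0.5316, 0.1568, 0.2227]
orientation: [0.002, -0.285, 0.959, 0.001]
ft_force: [0.6, 0.7, -0.1]
opening: 0.602
grasp_force: 0.0
158 [0.60082598 0.32355732 0.0525484 ]
154 [0.44875454 0.29543855 0.05256257]
```

View pics/m9.png

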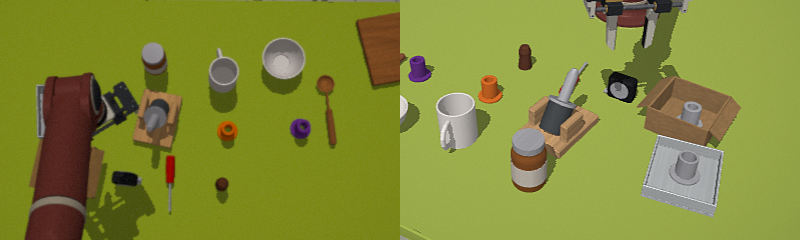

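The scene crop shows the thin-walled foot upright in the tin at (687,165) and the other in the carton at (690,112). Everything else is in place and the arm is clear, so I'm handing in.

```bash
python3 -c "
from bench import ticket
print(ticket.close_job())"
```

```text
the job is handed in; nothing more can be done
None
```

Job handed in at about 39 s: the foot with the 28 mm bore went fully home on the pin and now stands upright in the cake tin; the other is in the carton, judged the wrong one by its measured 21 mm bore and never tried on the pin.

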